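Pin the jig's fence and hold an angle iron hard into it

TASK

Lock the jig's swinging fence first: take the headed pin from its wooden block and push it down through the fork and the fence's lug until its head sits on the fork. Then slide the angle iron on the jig plate until its end butts on the stop block and its upright leg lies flush along the fence. Finish while holding it there with shut fingertips, one diagonal push into its inside corner, about 20 N towards the fence and 15 N down on the plate at once, and leave the things lying round the jig alone.

Things in the scene. Friction and masses are not known exactly. Their poses are not given: they have to be found in the camera images.
- jig: Bench jig, fixed, on a plate 170 (x) x 410 (y) x 10 mm. Origin: centre of the plate's underside; x points away from the robot (turned up to 0.25 rad), y left, z up. In this frame (mm): plate top z = 10; the fence's face, which looks to -x, is at x = 40; the angle iron is in place with its origin at 20, 45, 10. Fork at the fence's right end: x 28 to 64, y -197 to -147, top z = 46.
- stop_face (a point): Centre of the working face of the steel stop block fixed on the plate at the left (at 3, 110, 25 mm in the jig's frame, axes as the jig's). The face looks to -y; the block is 68 (x) x 22 (y) mm and stands 30 mm above the plate, between the fence and the robot's side.
- table_plate: The jig's steel plate, 170 x 410 x 10 mm, fixed; same origin and axes as the jig. The angle iron lies and slides on it (friction 0.5 to 0.75), so a push down takes some of the push towards the fence, and friction on the fence some of the push down.
- fence: The fence: dark steel bar 12 mm thick, top 45 mm above the plate, with a level lug at its right end between the fork's cheeks. Origin on its hinge at the left end, on the plate's top; axes as the jig's when square (as it starts, lug and fork holes in line); runs 307 mm to -y, face 6 mm to -x. Unpinned it swings away at a light push (1.5 N at its middle); pinned it has a few mm of play.
- fork_hole (a point): Centre of the pin hole at the fork's top face (at 46, -165, 46 mm in the jig's frame), axes as the jig's. The vertical hole is 13 mm wide, through upper cheek, lug and lower cheek (28 mm in all), open below.
- pin: Headed steel pin, upright, 64 mm tall, 80 g: shank 10 mm thick, 30 mm long with a tapered nose; round head 24 mm wide, 6 mm thick; on it a ribbed round grip 16 mm thick, 28 mm tall. Origin on the axis at the head's underside, z up (grip from z = 6 to 34 mm). It starts standing loosely in its block; seated, its origin is at the fork_hole point.
- pin_block: Fixed wooden block 70 x 70 x 36 mm to the right of the jig, with a 13 mm hole, 34 mm deep, in the middle of its top, where the pin stands. Origin at the centre of its underside.
- angle_iron: Angle-iron offcut, dark steel, 40 x 130 x 40 mm, 0.3 kg, loose on the plate: one flange (4 mm thick) down, the other leg (4 mm thick, 40 mm tall) upright on the fence's side; starts off fence and stop, askew up to 0.3 rad. Origin: centre of underside, z up, y lengthwise, x towards the robot: upright leg at x = -20 to -16 mm. Pushed forward higher than about 10 mm up the leg, it tips.
- cold_chisel: Bystander: cold chisel, 173 mm long, lying on the bench at the left. Origin under its centre. Leave it.
- nut_m20: Bystander: large steel nut, 31 x 35 x 16 mm, on the bench at the left. Origin under its centre. Leave it.
- try_square_1: Bystander: try square with wooden stock, 179 x 100 x 14 mm, on the bench at the right behind the pin block. Origin under its centre. Leave it.
Not all that is in view belongs to the job. Of the things that look like the angle_iron, the larger one is meant.

How it is judged (in metres and radians):
On the way, in this order (a step that is already met when the one before it is completed fails the run):
1. the pin is seated through fork and lug, the fence square (horizontal distance between pin and fork_hole below 0.004 m and z of pin in the frame of fork_hole between -0.003 and 0.003 m and angle between pin's own z axis and vertical below 0.08 rad and angle between the x axis of fence and the x axis of jig, either way round below 0.03 rad), for 0.2 s.
2. the angle iron lies flush along the fence and against the stop (x of angle_iron in the frame of jig between 0.016 and 0.027 m and y of angle_iron in the frame of jig between 0.038 and 0.048 m and z of angle_iron in the frame of jig below 0.013 m and angle between angle_iron's own z axis and vertical below 0.05 rad and angle between the y axis of angle_iron and the y axis of fence, either way round below 0.05 rad), for 0.2 s.
At the end, for the whole second after the job is handed in: Fingers still pushing (over 6 N), angle iron at rest, pressing over 5 N on fence and over 6 N on plate; flush along fence (5 mm, 0.05 rad), stop gap under 7 mm, flat on plate. Pin upright, head within 3 mm of fork top, 4 mm of hole centre; fence within 0.03 rad of square (all of step 1 and all of step 2 and contact force between angle_iron and fence above 5 N and contact force between angle_iron and table_plate above 6 N and contact force between the fingers and angle_iron above 6 N and linear speed of angle_iron below 0.02 m/s); the arm keeps its last pose, push and grip.
It fails at once if the cold chisel is shifted by more than 30 mm (distance of cold_chisel from where it was at the start of the episode above 0.03 m).
It fails at once if the nut is shifted by more than 30 mm (distance of nut_m20 from where it was at the start of the episode above 0.03 m).
It fails at once if the try square is shifted by more than 30 mm (distance of try_square_1 from where it was at the start of the episode above 0.03 m).
It also fails if it takes over 72 s, if anything falls off the work surface, if the arm or the gripper's body presses on something with over 40 N, if the wrist force passes 120 N, or if a joint passes its speed limit or range.

ROBOT

A 6-joint arm with a two-finger parallel gripper is mounted at the origin on a cart in front of the work surface, level with it; the furniture and walls round the work are solid. World frame = base frame: x ahead of the robot, y to its left, z up, the work surface at z = 0. Lengths are in m, angles in degrees, forces in N, time in s.
With the tool pointing down it reaches from about 0.35 to 0.975 m from the base axis. Payload 4.9 kg.
Tool frame: the origin (TCP) lies on the centre line of the jaws, within the pads' length; the fingertips stand 11 mm ahead of it and the grasp point (between the pads) lies 8 mm behind it (finger_overhang is the distance from the TCP to the fingertips, in m); z points along the fingers, y is the direction in which the jaws open and shut (so a half turn about z gives the same grasp; the last joint's range is limited). The gripper opens to 85 mm and grips with 20 to 120 N. Pads are 22 mm wide; open, the fingers measure 114 mm over their backs; the gripper's body (76 mm by 85 mm) begins 54 mm behind the grasp point. The pads swing forward as they close: fully open they stand 13 mm farther back than shut.
Start: joints at [-82.621, 3.019, 92.412, -0, 84.569, -6.818], TCP at [0.153, -0.606, 0.242] pointing down, gripper open.
Joint ranges: [-172.51, 172.51], [-57.92, 126.97], [3.15, 148.05], [-58.71, 238.71], [5.1, 150.11], [-179.66, 179.66]. Speed limits (degrees/s): [147.25, 147.25, 180, 180, 180, 180].

INTERFACE

Orientations are given as [roll, pitch, yaw] about the fixed x, y, z axes, in that order (R = Rz(yaw) Ry(pitch) Rx(roll)).
In Python, from cell import sense, grab_frame, close_job, boxes_of, outline_of, finger_overhang gives the robot as it stands.
- The arm moves only by the tool apply_moves, never from a script. Its argument "deltas" is text: rows parted by semicolons, each of 5 numbers parted by spaces: the opening, from 0 (shut) to 1 (fully open), then the shift along the tool's x, y, z in cm, then the turn about the tool's z in rad. A call has 1 to 20 rows; each row is the pose to reach, as a shift and turn from the pose commanded when the call began, along the tool's axes at that moment; what a row does not reach only later rows make up. A row lasts 1/8 s, in which the tool goes at most 62.5 mm and 10.7 degrees, less where a joint would pass 70% of its speed; a pose out of reach is approached as far as the arm can. A call with a gripper value outside its range is refused whole. The fingers move at their own pace and stop on an object; the grip force is fixed at half the most. Time passes only in rows, so rows that repeat a pose let the fingers close. It gives the time, the measured TCP pose, the force and the opening at its end, in the units of the state.
- sense(): the state, without advancing time (a new reading comes with each control period).
- grab_frame(name): name is "side" or "top"; returns a dict with "color" (480x640x3 uint8, red, green, blue), "fx", "fy", "cx", "cy" (pixels), "R" (3x3) and "t" (3): a world point X has camera coordinates R X + t. Camera axes: x right, y down, z forward; pixel columns grow to the right and rows downward; lengths in m; the calibration is good to about 2 mm. A picture is of the moment at which its call begins. There is no depth.
- close_job(): hands the job in, once; it reports no verdict.
Trained networks look in a picture, given as the dict that the camera call returned (one of the last four; its "shot" number tells which), for a name from the list of things; names that differ only in an ending like _2 or _b are one class to them, and where a whole thing is asked for, a point or a joint stands for the part that bears it (a point fixed in the world has none). Each returns a list of dicts, best first, with "score" (0 to 1); they miss things now and then, are a little off and sometimes report something else, mostly with a low value. They report only what shows in the picture. A call takes as long as a camera call. They do not tell look-alikes from the thing itself.
- boxes_of(picture, label): "bbox" ([left, top, width, height] in pixels, round what is visible of it).
- outline_of(picture, label): "region" (480x640 bool, what is visible of it) and "bbox" ([left, top, width, height] in pixels, round what is visible of it).
The state is a dict: "time_s": time; "joint_pos": joint angles; "joint_velocities": joint speeds; "effort": joint torques, N m; "tcp_pos": TCP position; "tool_rot": TCP orientation; "contact_force": force on the tool from outside, world axes, zero at the start; "torque": the same for the moment, N m; "grip_width": finger opening in m.
Only numpy, scipy, OpenCV 4.12 (cv2) and the standard library are available. Lean on these libraries where they do the work, as an engineer would, in place of code of your own. Each camera call takes 0.05 s, during which the arm holds its last target.

## Working session

There is one attempt and no reset: what is moved stays moved. The work goes in short steps, Python scripts to look and compute and a tool call to move; the robot and the scene stay as the last step left them, time stands still between calls to the robot, and variables do not carry over. Pictures are saved under pics/ and viewed, and the job is handed in when it is done.

Besides the shell and the picture viewer there is one more tool, called after ">>>" as name(argument=value, ...) on one line, values as JSON. apply_moves: Moves the arm, as the interface text tells. Its arguments: {"type":"object","properties":{"deltas":{"type":"string"}},"required":["deltas"]}

```bash
mkdir -p pics; ls; cat > h.py <<'E'
import numpy as np, cv2, pickle
from cell import sense, grab_frame, close_job, boxes_of, outline_of, finger_overhang
def save(f,name,crop=None,scale=1):
    im=cv2.cvtColor(f["color"],cv2.COLOR_RGB2BGR)
    if crop: x,y,w,h=crop; im=im[y:y+h,x:x+w]
    if scale!=1: im=cv2.resize(im,None,fx=scale,fy=scale,interpolation=cv2.INTER_CUBIC)
    cv2.imwrite("pics/"+name,im)
def ray(f,u,v):
    d=np.array([(u-f["cx"])/f["fx"],(v-f["cy"])/f["fy"],1.]); R=np.array(f["R"]); t=np.array(f["t"])
    return -R.T@t, R.T@d
def onplane(f,u,v,z):
    c,d=ray(f,u,v); return c+d*(z-c[2])/d[2]
def proj(f,X):
    p=np.array(f["R"])@np.array(X)+np.array(f["t"]); return np.array([f["fx"]*p[0]/p[2]+f["cx"],f["fy"]*p[1]/p[2]+f["cy"]])
E
python3 - <<'E'
from h import *
s=sense(); print({k:np.round(v,3) for k,v in s.items()}, finger_overhang)
for n in("top","side"):
    f=grab_frame(n); pickle.dump(f,open(n+"0.pkl","wb")); save(f,n+"0.png")
    print(n,f["fx"],f["cx"],f["cy"],(-np.array(f["R"]).T@np.array(f["t"])).round(3),np.round(f["R"],3).tolist())
    for l in("jig","pin","pin_block","angle_iron","fence","table_plate","try_square_1"):
        print(l,[(round(b["score"],2),np.round(b["bbox"]).tolist()) for b in boxes_of(f,l)])
E
```

```text
pics
{'time_s': np.float64(0.0), 'joint_pos': array([-82.621,   3.057,  92.49 ,   0.   ,  84.57 ,  -6.818]), 'joint_velocities': array([ 0.072,  0.001, -0.024, -0.025, -0.018, -0.116]), 'effort': array([-0.0000e+00, -3.9368e+01, -3.7018e+01, -0.0000e+00,  7.0000e-03,
        0.0000e+00]), 'tcp_pos': array([ 0.153, -0.605,  0.241]), 'tool_rot': array([-1.79884e+02, -1.40000e-02,  1.41960e+01]), 'contact_force': array([ 0.057, -0.478, -0.301]), 'torque': array([ 0.   , -0.005,  0.022]), 'grip_width': np.float64(0.085)} 0.011
top 581.5841036719816 320.8594603408939 227.66618848392875 [0.258 0.012 1.741] [[0.011, -1.0, 0.002], [-0.983, -0.011, -0.184], [0.184, 0.0, -0.983]]
jig [(0.96, [242.0, 216.0, 129.0, 31.0])]
pin []
pin_block [(0.86, [420.0, 261.0, 27.0, 24.0])]
angle_iron [(0.72, [272.0, 244.0, 44.0, 16.0]), (0.71, [389.0, 202.0, 22.0, 28.0])]
fence [(0.88, [245.0, 219.0, 106.0, 23.0]), (0.43, [242.0, 213.0, 128.0, 36.0])]
table_plate [(0.71, [231.0, 209.0, 142.0, 75.0]), (0.17, [245.0, 220.0, 103.0, 27.0])]
try_square_1 [(0.96, [440.0, 205.0, 67.0, 35.0])]
side 459.9032431463341 320.7512402407259 240.92194391704047 [ 0.42  -1.007  0.548] [[0.992, -0.128, 0.014], [-0.044, -0.438, -0.898], [0.121, 0.89, -0.44]]
jig [(0.97, [296.0, 203.0, 34.0, 80.0])]
pin [(0.53, [276.0, 310.0, 17.0, 18.0]), (0.27, [296.0, 202.0, 35.0, 80.0])]
pin_block [(0.97, [263.0, 318.0, 41.0, 40.0])]
angle_iron [(0.98, [289.0, 217.0, 19.0, 36.0]), (0.95, [340.0, 300.0, 45.0, 18.0])]
fence [(0.51, [319.0, 210.0, 4.0, 49.0])]
table_plate [(0.86, [262.0, 214.0, 76.0, 76.0]), (0.58, [295.0, 202.0, 35.0, 82.0])]
try_square_1 [(0.68, [359.0, 348.0, 66.0, 87.0])]
```

```bash
python3 - <<'E'
from h import *
f=pickle.load(open("top0.pkl","rb")); save(f,"top0c.png",(210,180,200,150),4)
f=pickle.load(open("side0.pkl","rb")); save(f,"side0c.png",(230,190,200,150),4)
E
```

```text
(no output)
```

View pics/top0c.png

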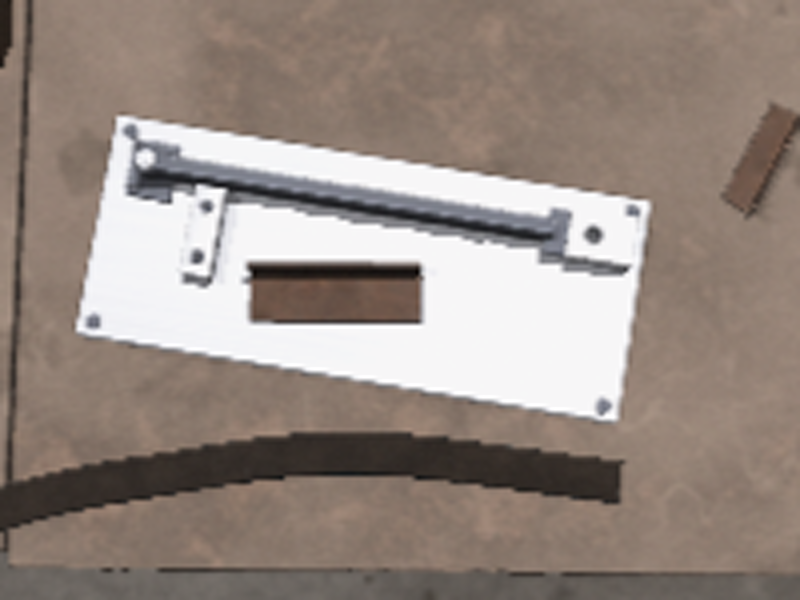

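View pics/side0c.png

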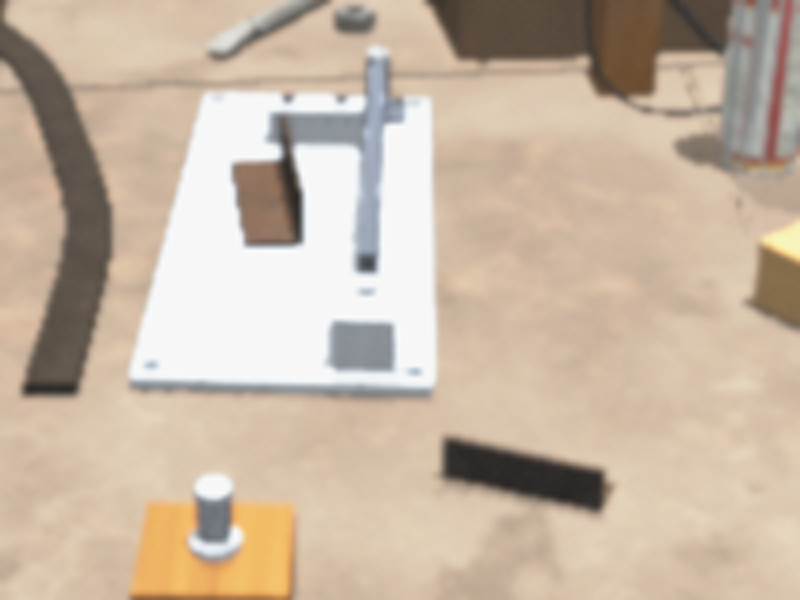

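View pics/top0.png

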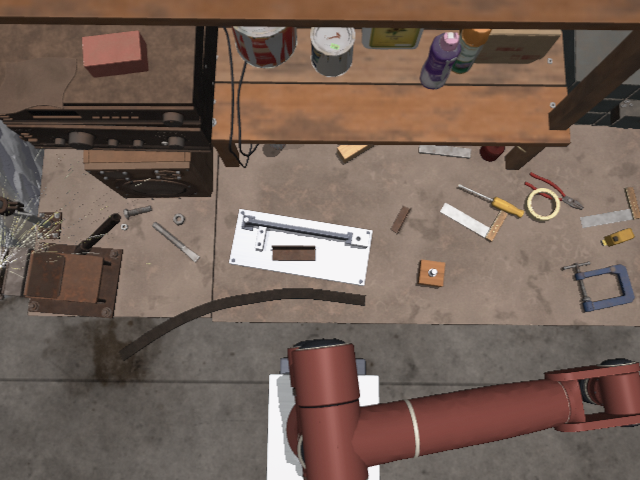

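The meant angle iron is the one on the jig plate (top, pixels 272–315, 244–260). The look-alike at (401, 219) is smaller and lies off the jig. The fork hole shows at about (358, 238) in top and (322, 263) in side, and the pin at about (432, 272) in top and (284, 320) in side. Next I measure the poses.

```bash
cat > fit.py <<'E'
from h import *
from scipy.optimize import least_squares
fr={n:pickle.load(open(n+"0.pkl","rb")) for n in("top","side")}
# plate corner fitting by white mask hull
obs={}
for n in fr:
    f=fr[n]; im=f["color"].astype(int); m=((im.min(2)>215)).astype(np.uint8)
    # restrict to jig area
    roi=np.zeros_like(m); 
    if n=="top": roi[200:295,222:380]=1
    else: roi[208:288,258:345]=1
    m*=roi; k,lab,st,_=cv2.connectedComponentsWithStats(m); i=1+np.argmax(st[1:,4]); 
    c=max(cv2.findContours((lab==i).astype(np.uint8),cv2.RETR_EXTERNAL,cv2.CHAIN_APPROX_NONE)[0],key=cv2.contourArea)
    h=cv2.convexHull(c); print(n,st[i]); 
    q=cv2.approxPolyN(h,4,ensure_convex=True) if hasattr(cv2,"approxPolyN") else None
    print(q.reshape(-1,2)+0.0)
E
python3 fit.py
python3 - <<'E'
from h import *
f=pickle.load(open("top0.pkl","rb"))
def P(u,v,z): return onplane(f,u,v,z).round(4)
c=[P(210+a/4,180+b/4,.01) for a,b in((120,117),(650,202),(618,420),(78,332))]; print(c,np.mean(c,0))
print("hole",P(210+593/4,180+234/4,.046))
for n in("side",):
    f=pickle.load(open("side0.pkl","rb"))
    c=[P(230+a/4,190+b/4,.01) for a,b in((205,94),(433,96),(435,383),(131,380))]; print(c,np.mean(c,0))
    print("hole",P(230+367/4,190+292/4,.046),"pin top",P(230+213/4,190+488/4,.07))
    f=pickle.load(open("top0.pkl","rb"));print("hole",P(210+593/4,180+234/4,.046))
    save(f,"t_pin.png",(412,252,40,40),15); 
    f=pickle.load(open("side0.pkl","rb"));save(f,"s_pin.png",(255,300,60,60),10)
    save(f,"s_fork.png",(300,240,60,60),10)
E
```

```text
top [ 229  209  143   76 5431]
[[371. 230.]
 [363. 285.]
 [229. 262.]
 [239. 209.]]
side [ 262  213   77   74 3720]
[[337. 213.]
 [339. 286.]
 [261. 284.]
 [280. 213.]]
[array([0.6369, 0.2597, 0.01  ]), array([ 0.5757, -0.1436,  0.01  ]), array([ 0.4107, -0.119 ,  0.01  ]), array([0.4719, 0.2851, 0.01  ])] [0.5238  0.07055 0.01   ]
hole [ 0.5446 -0.0981  0.046 ]
[array([0.4734, 0.2808, 0.01  ]), array([0.6445, 0.2606, 0.01  ]), array([ 0.579 , -0.1463,  0.01  ]), array([ 0.4117, -0.1254,  0.01  ])] [0.52715  0.067425 0.01    ]
hole [ 0.546  -0.1035  0.046 ] pin top [ 0.4477 -0.32    0.07  ]
hole [ 0.5446 -0.0981  0.046 ]
```

View pics/t_pin.png

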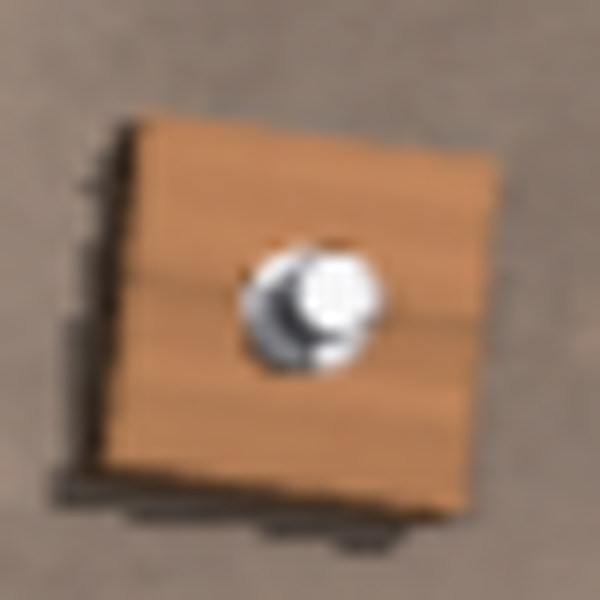

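View pics/s_pin.png

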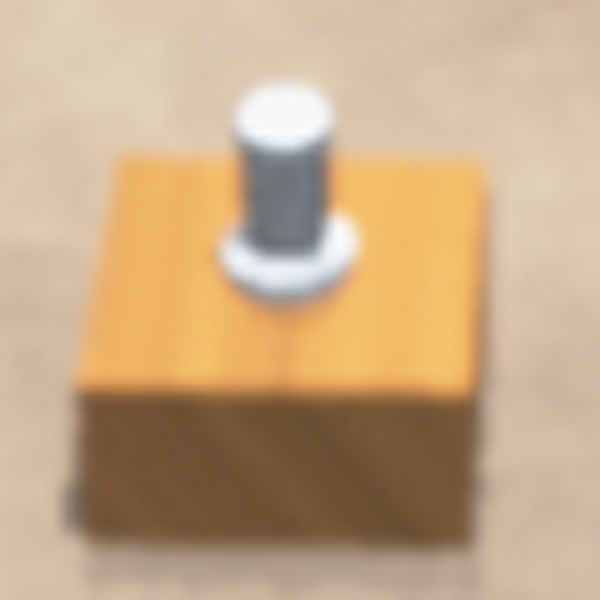

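View pics/s_fork.png

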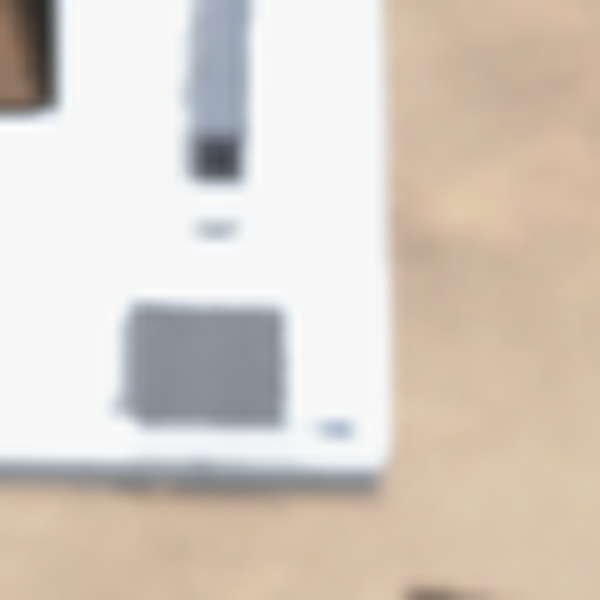

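```bash
cat > fit2.py <<'E'
from h import *
from scipy.optimize import least_squares
fr={n:pickle.load(open(n+"0.pkl","rb")) for n in("top","side")}
def cr(x0,y0,s,a,b): return np.array([x0+(a+.5)/s-.5,y0+(b+.5)/s-.5])
C=[(.085,.205,.01),(.085,-.205,.01),(-.085,-.205,.01),(-.085,.205,.01),(.046,-.165,.046)]
obs={"top":[cr(210,180,4,a,b) for a,b in((120,117),(650,202),(618,420),(78,332),(593,234))],
"side":[cr(230,190,4,205+0,94),0,0,0,0]}
obs["side"]=[cr(230,190,4,433,96),cr(300,240,10,385,465),cr(230,190,4,131,380),cr(230,190,4,205,94),cr(300,240,10,216,229)]
def W(p,X):
    c,s=np.cos(p[2]),np.sin(p[2]); return np.array([p[0]+c*X[0]-s*X[1],p[1]+s*X[0]+c*X[1],X[2]])
def res(p,ns): return np.concatenate([proj(fr[n],W(p,X))-o for n in ns for X,o in zip(C,obs[n])])
for ns in(["top"],["side"],["top","side"]):
    r=least_squares(res,[.525,.07,-.15],args=(ns,)); print(ns,r.x.round(4),r.fun.round(1).tolist(),"hole",W(r.x,C[4]).round(4))
pt=cr(412,252,15,338,292); ps=cr(255,300,10,285,115)
print("pin",onplane(fr["top"],*pt,.07),onplane(fr["side"],*ps,.07))
ht=cr(412,252,15,312,308) ; hs=cr(255,300,10,290,248)
print("head",onplane(fr["top"],*ht,.042),onplane(fr["side"],*hs,.042))
t=fr["top"];
print("blk",np.mean([onplane(t,*cr(412,252,15,a,b),.036) for a,b in((140,110),(500,155),(468,515),(105,465))],0))
s=fr["side"];print("blk",np.mean([onplane(s,*cr(255,300,10,a,b),.036) for a,b in((118,155),(487,160),(475,392),(78,388))],0))
E
python3 fit2.py
```

```text
['top'] [ 0.525   0.072  -0.1504] [-0.3, -0.5, 0.3, -0.5, 0.0, 0.5, -0.4, 0.4, 0.4, -0.0] hole [ 0.5457 -0.098   0.046 ]
['side'] [ 0.5257  0.0684 -0.1552] [-0.5, 0.8, 0.3, -0.0, -0.5, -0.6, 0.3, -0.0, 0.3, 0.2] hole [ 0.5456 -0.1018  0.046 ]
['top', 'side'] [ 0.5254  0.071  -0.1527] [0.1, -0.8, 0.7, -0.4, 0.3, 0.5, -0.1, 0.1, 0.7, -0.0, -0.9, 0.4, 0.2, -0.7, -0.4, -1.2, -0.0, -0.3, 0.3, -0.4] hole [ 0.5458 -0.099   0.046 ]
pin [ 0.4480001  -0.31521588  0.07      ] [ 0.44754089 -0.31699582  0.07      ]
head [ 0.44797763 -0.31553889  0.042     ] [ 0.44773797 -0.31869549  0.042     ]
blk [ 0.44812278 -0.3149628   0.036     ]
blk [ 0.44770535 -0.3170387   0.036     ]
```

```bash
cat >> h.py <<'E'
def to(x,y,z,yaw=None,base=None):
    s=sense(); p=np.array(s["tcp_pos"]) if base is None else np.array(base); a=np.radians(s["tool_rot"][2])
    d=np.array([x,y,z])-p; c,n=np.cos(a),np.sin(a)
    print("cm",np.round(100*np.array([c*d[0]+n*d[1],n*d[0]-c*d[1],-d[2]]),2),"turn",None if yaw is None else round(float(-np.radians((yaw-s["tool_rot"][2]))),3), "yaw",s["tool_rot"][2])
E
python3 -c "
from h import *
to(.448,-.316,.125,81.25)
try:
  import scipy
except: pass"
```

```text
cm [ 35.68 -20.88  11.74] turn -1.17 yaw 14.196151283983017
```

>>> apply_moves(deltas="1 5.1 -2.98 0 -0.167; 1 10.2 -5.97 0 -0.334; 1 15.3 -8.95 2 -0.501; 1 20.4 -11.93 4 -0.668; 1 25.5 -14.91 6 -0.836; 1 30.6 -17.9 9 -1.0; 1 35.7 -20.9 11.7 -1.17; 1 35.7 -20.9 11.7 -1.17; 1 35.7 -20.9 11.7 -1.17")

```text
time_s: 1.92
tcp_pos: [0.4483, -0.3157, 0.1254]
tool_rot: [-180.0, 0.0, 81.3]
contact_force: [-0.3, 0.1, 0.3]
grip_width: 0.0853
```

```bash
python3 - <<'E'
from h import *
for n,c in(("top",(390,230,80,80)),("side",(230,250,120,120))):
    f=grab_frame(n); pickle.dump(f,open(n+"1.pkl","wb")); save(f,n+"1.png",c,5)
s=sense();print(s["tcp_pos"],s["tool_rot"],s["joint_pos"].round(1) if hasattr(s["joint_pos"],"round") else s["joint_pos"]); to(.448,-.316,.055,81.25)
E
```

```text
[ 0.44804101 -0.31706712  0.12640959] [1.79923734e+02 8.03647902e-02 8.11378120e+01] [-43.   -1.6 108.6  -0.   72.9 -34.2]
cm [ 0.1  -0.02  7.14] turn -0.002 yaw 81.13781196325749
```

View pics/side1.png

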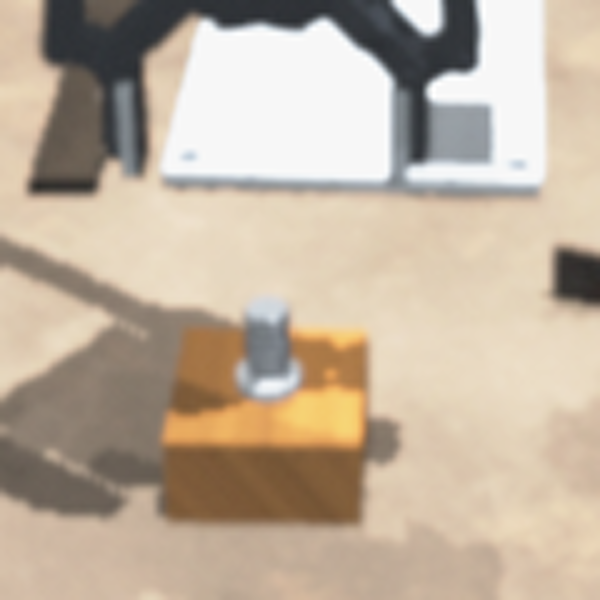

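View pics/top1.png

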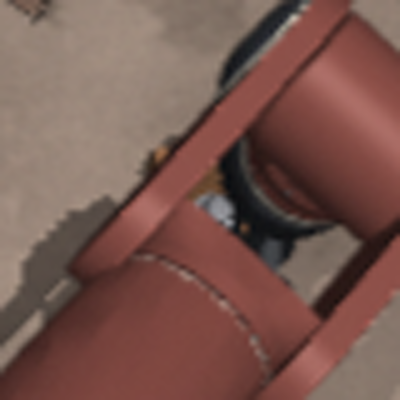

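The open fingers straddle the pin: the tips are at side-crop x 125 and 403, midpoint 264, and the pin is at 267. I go down and close.

>>> apply_moves(deltas="1 0 0 3 0; 1 0 0 5 0; 1 0 0 6.5 0; 1 0 0 6.9 0; 1 0 0 6.9 0; 0 0 0 6.9 0; 0 0 0 6.9 0; 0 0 0 6.9 0; 0 0 0 6.9 0; 0 0 0 6.9 0; 0 0 0 6.9 0; 0 0 0 6.9 0; 0 0 0 6.9 0; 0 0 0 6.9 0; 0 0 0 6.9 0")

```text
time_s: 3.9
tcp_pos: [0.4481, -0.3158, 0.0567]
tool_rot: [-180.0, 0.0, 81.2]
contact_force: [-2.9, 1.9, 5.5]
grip_width: 0.0135
```

```bash
python3 - <<'E'
from h import *
for n,c in(("side",(230,250,120,120)),):
    f=grab_frame(n); pickle.dump(f,open(n+"2.pkl","wb")); save(f,n+"2.png",c,5)
s=sense();print(s["tcp_pos"],s["tool_rot"],s["contact_force"],s["grip_width"])
E
```

```text
[ 0.44814529 -0.31579324  0.0566741 ] [-1.79992923e+02  2.86305646e-03  8.12343022e+01] [-2.58589816  1.90423732  5.90256745] 0.01410951938890255
```

View pics/side2.png

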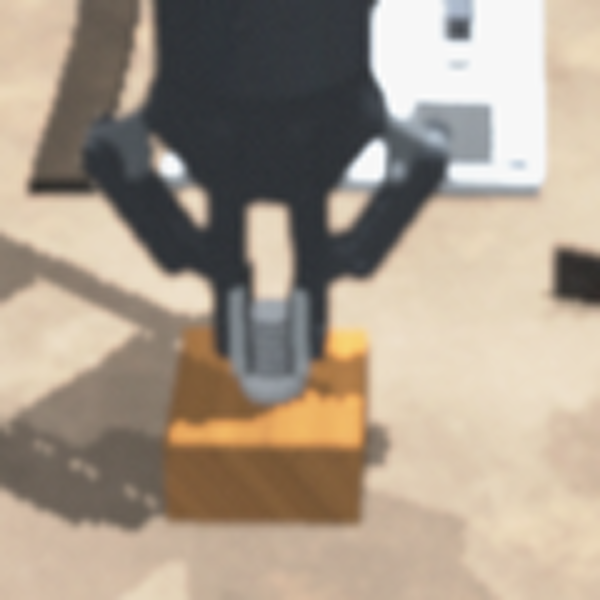

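>>> apply_moves(deltas="0 0 0 -2 0; 0 0 0 -5 0; 0 2 0.5 -7 0; 0 7 2 -7 0; 0 12 3.3 -7 0; 0 17 4.7 -7 0; 0 21 5.9 -7 0; 0 22.83 6.37 -6.5 0; 0 22.83 6.37 -6 0; 0 22.83 6.37 -5.6 0; 0 22.83 6.37 -5.6 0; 0 22.83 6.37 -5.6 0")

```text
time_s: 5.45
tcp_pos: [0.5457, -0.1007, 0.1123]
tool_rot: [180.0, 0.0, 81.1]
contact_force: [-0.8, 0.0, -0.5]
grip_width: 0.0142
```

```bash
python3 - <<'E'
from h import *
for n,c in(("side",(270,180,100,100)),("top",(320,190,100,75))):
    f=grab_frame(n); pickle.dump(f,open(n+"3.pkl","wb")); save(f,n+"3.png",c,6)
s=sense();print(s["tcp_pos"],s["tool_rot"],s["contact_force"],s["grip_width"])
E
```

```text
[ 0.54586329 -0.1004378   0.11252731] [1.79980646e+02 5.44711485e-03 8.11744996e+01] [ 0.64239337 -0.80509252 -0.36645018] 0.013809307913583388
```

View pics/side3.png

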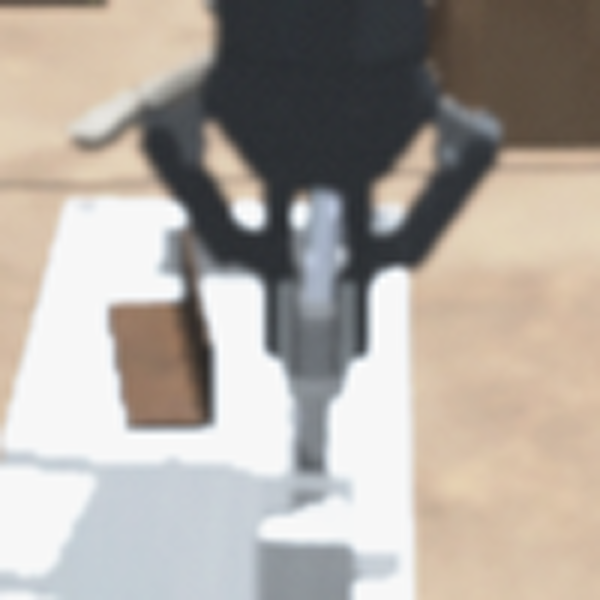

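View pics/top3.png

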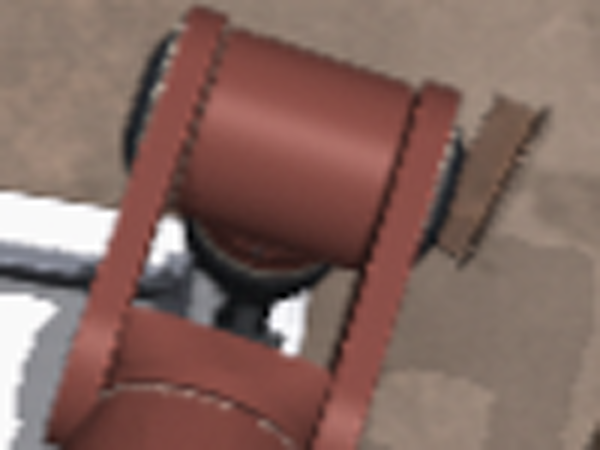

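```bash
python3 - <<'E'
from h import *
f=pickle.load(open("side3.pkl","rb")); save(f,"side3z.png",(305,240,32,30),20)
def P(X): 
    p=proj(f,X); return p,((p-[305,240]+.5)*20).round()
print(P((.5456,-.1018,.046)),P((.5456,-.1018,.0625)),P((.5456,-.1018,.0925)))
print(P((.5458,-.1005,.0625)),P((.5458,-.1005,.0925)))
E
```

```text
(array([321.47611426, 262.65289121]), array([340., 463.])) (array([321.58307851, 256.21289529]), array([342., 334.])) (array([321.78145485, 244.26925318]), array([346.,  95.]))
(array([321.59651708, 255.93870004]), array([342., 329.])) (array([321.79483756, 244.00532588]), array([346.,  90.]))
```

View pics/side3z.png

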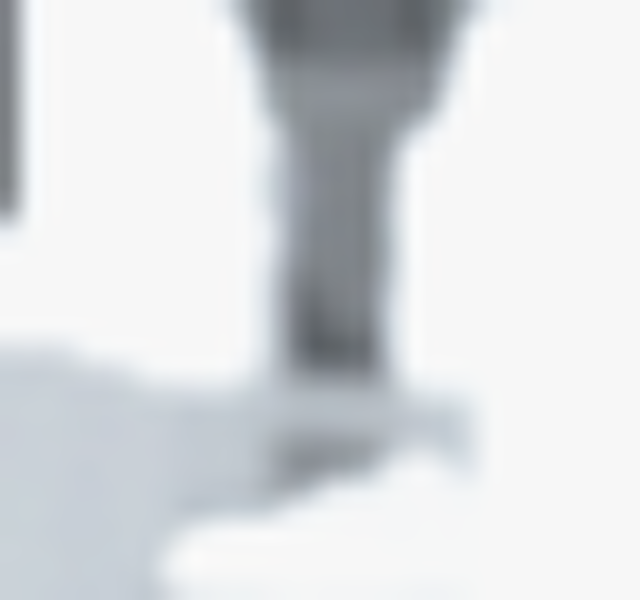

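>>> apply_moves(deltas="0 0 0 0.6 0; 0 0 0 1.1 0; 0 0 0 1.4 0; 0 0 0 1.7 0; 0 0 0 2.0 0; 0 0 0 2.0 0")

```text
time_s: 6.3
tcp_pos: [0.5457, -0.0997, 0.092]
tool_rot: [-180.0, -0.0, 81.2]
contact_force: [-0.2, -0.9, -0.2]
grip_width: 0.0142
```

```bash
python3 - <<'E'
from h import *
for n,c in(("side",(305,230,32,40)),):
    f=grab_frame(n); pickle.dump(f,open(n+"4.pkl","wb")); save(f,n+"4.png",c,15)
for i in range(1):
  s=sense();print(s["tcp_pos"],s["tool_rot"],s["contact_force"],s["torque"],s["grip_width"])
E
```

```text
[ 0.54583474 -0.09976653  0.09220819] [-1.79989710e+02 -1.68989020e-03  8.12359617e+01] [ 0.51341121 -0.54735322 -0.43714571] [0.01756135 0.00683455 0.01275566] 0.014111279509659562
```

View pics/side4.png

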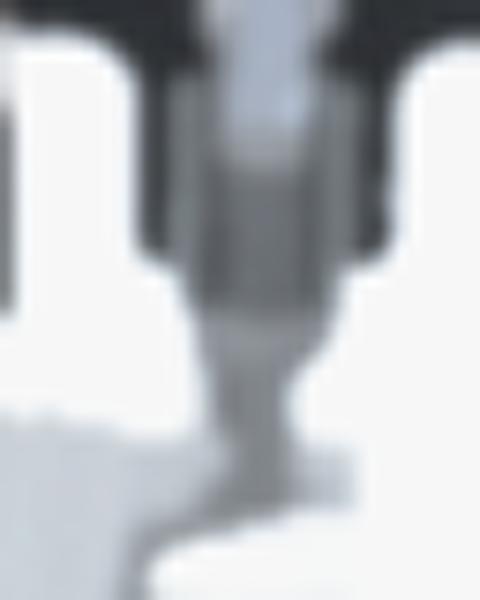

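>>> apply_moves(deltas="0 0 0 0.4 0; 0 0 0 0.7 0; 0 0 0 1.0 0; 0 0 0 1.0 0")

```text
time_s: 6.85
tcp_pos: [0.5454, -0.0995, 0.0815]
tool_rot: [-179.9, -0.0, 81.2]
contact_force: [-0.9, 1.9, -1.5]
grip_width: 0.014
```

>>> apply_moves(deltas="0 0 0 0.3 0; 0 0 0 0.6 0; 0 0 0 0.9 0; 0 0 0 1.1 0; 0 0 0 1.3 0; 0 0 0 1.3 0")

```text
time_s: 7.6
tcp_pos: [0.5455, -0.0994, 0.0688]
tool_rot: [-179.9, -0.0, 81.2]
contact_force: [-2.9, 4.4, 0.5]
grip_width: 0.014
```

>>> apply_moves(deltas="0 0.08 -0.05 0.1 0; 0 0.08 -0.05 0.2 0; 0 0.08 -0.05 0.3 0; 0 0.08 -0.05 0.35 0; 0 0.08 -0.05 0.35 0")

```text
time_s: 8.22
tcp_pos: [0.5456, -0.0991, 0.0667]
tool_rot: [-180.0, 0.0, 81.2]
contact_force: [-4.7, 3.3, 6.0]
grip_width: 0.0136
```

```bash
python3 - <<'E'
from h import *
for n,c in(("side",(295,220,50,50)),):
    f=grab_frame(n); pickle.dump(f,open(n+"5.pkl","wb")); save(f,n+"5.png",c,12)
for i in range(1):
  s=sense();print(s["tcp_pos"],s["tool_rot"],s["contact_force"],s["torque"],s["grip_width"])
E
```

```text
[ 0.54564237 -0.0990743   0.06670025] [-1.79991206e+02  1.39214960e-02  8.12352097e+01] [-4.96658714  3.16313347  5.21908643] [ 0.5752804   0.95411183 -0.03240238] 0.014293822929494247
```

View pics/side5.png

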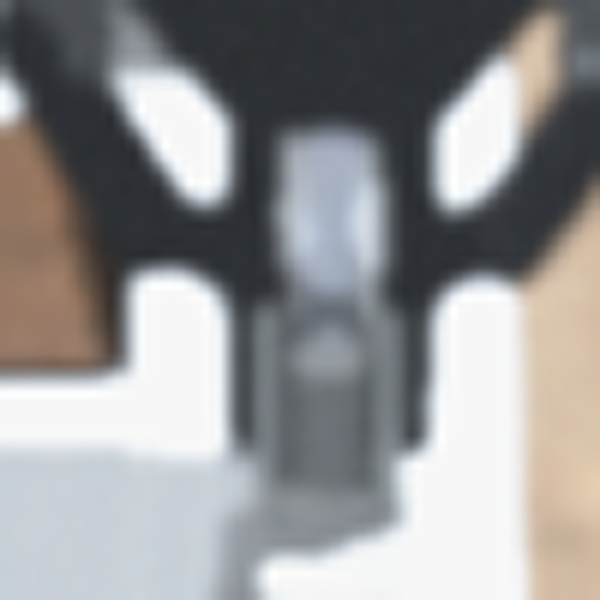

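>>> apply_moves(deltas="0 0 -0.03 0.1 0; 0 0 -0.05 0.2 0; 0 0 -0.05 0.2 0")

```text
time_s: 8.65
tcp_pos: [0.5457, -0.0991, 0.0666]
tool_rot: [180.0, 0.0, 81.2]
contact_force: [-8.5, 3.3, 14.7]
grip_width: 0.0139
```

>>> apply_moves(deltas="0 0 0 -0.25 0; 0 0 0 -0.25 0; 0.3 0 0 -0.25 0; 1 0 0 -0.3 0; 1 0 0 -0.3 0; 1 0 0 -0.3 0; 1 0 0 -0.3 0; 1 0 0 -0.3 0; 1 0 0 -0.5 0; 1 0 0 -3 0; 1 0 0 -6 0; 1 0 0 -9 0; 1 0 0 -12 0; 1 0 0 -12 0")

```text
time_s: 10.4
tcp_pos: [0.5468, -0.0994, 0.1872]
tool_rot: [179.6, 0.1, 81.2]
contact_force: [1.1, 0.6, -0.5]
grip_width: 0.0855
```

```bash
python3 - <<'E'
from h import *
for n,c in(("side",(270,200,80,80)),("top",(320,190,100,75))):
    f=grab_frame(n); pickle.dump(f,open(n+"6.pkl","wb")); save(f,n+"6.png",c,7)
s=sense();print(s["time_s"],s["tcp_pos"],s["tool_rot"],s["contact_force"],s["grip_width"])
E
```

```text
10.5 [ 0.54479188 -0.09878051  0.18334037] [-1.79984313e+02 -1.84301024e-03  8.12330414e+01] [ 0.21747045 -0.08447048 -0.99725797] 0.08508944007719758
```

View pics/side6.png

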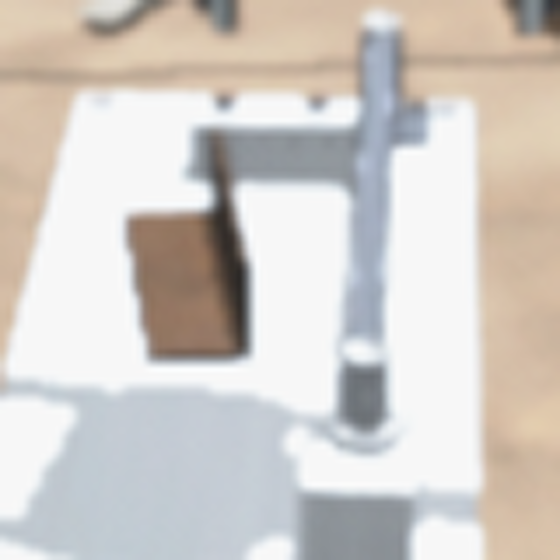

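View pics/top6.png

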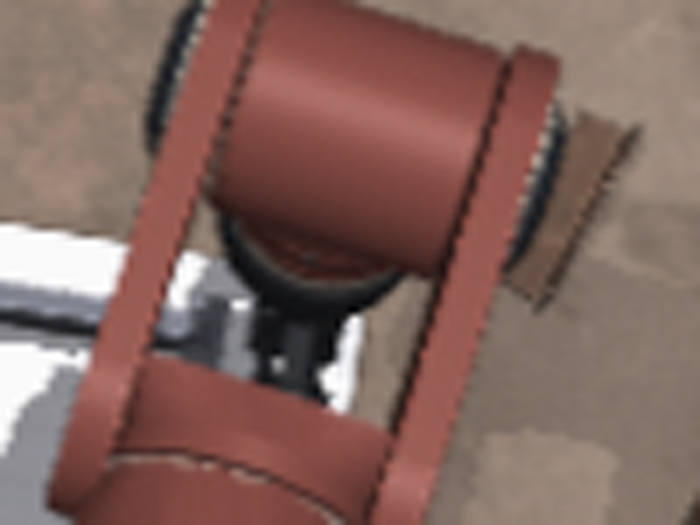

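Side view (pixels 321, 250–262): the pin stands upright with its head flat on the fork, and the fence is still straight. Next I measure the iron.

```bash
python3 - <<'E'
from h import *
f=pickle.load(open("side6.pkl","rb")); save(f,"s6i.png",(280,210,40,45),16)
f=pickle.load(open("top0.pkl","rb")); save(f,"t0i.png",(266,238,56,30),14)
E
```

```text
(no output)
```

View pics/s6i.png

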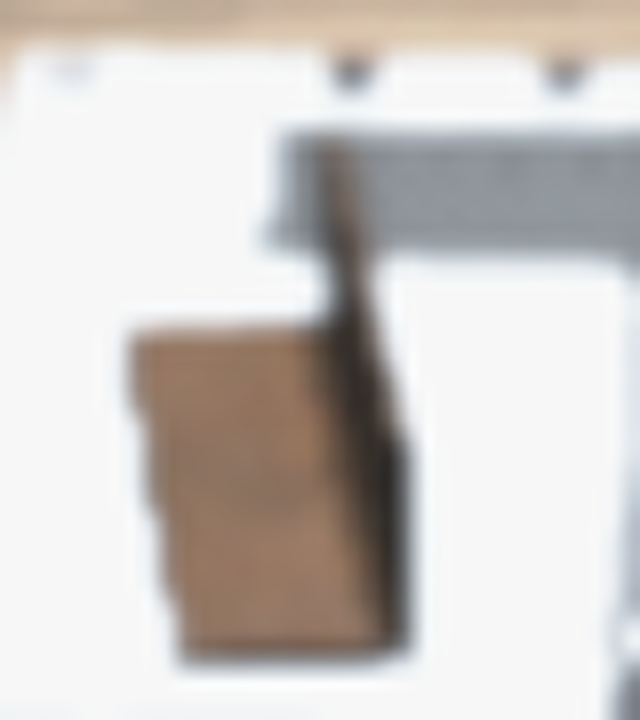

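View pics/t0i.png

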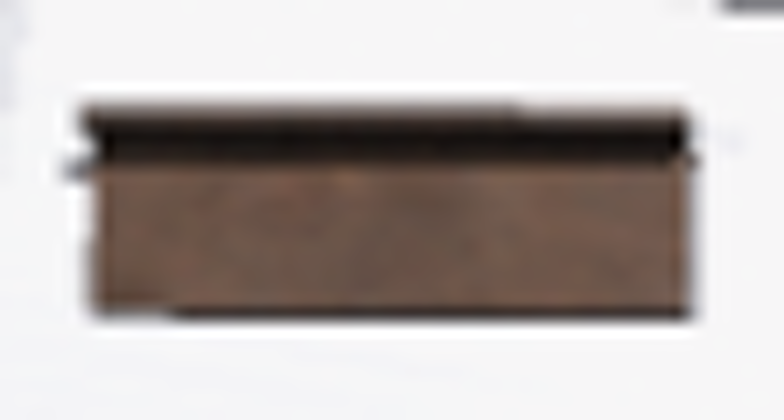

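```bash
python3 - <<'E'
from h import *
from scipy.optimize import least_squares
T=pickle.load(open("top0.pkl","rb"));S=pickle.load(open("side6.pkl","rb"))
cr=lambda x0,y0,s,a,b: np.array([x0+(a+.5)/s-.5,y0+(b+.5)/s-.5])
# local u: toward fence(+), v: +world y
O=[(T,-.02,.065,.010,(266,238,14,90,318)),(T,-.02,-.065,.010,(266,238,14,692,320)),(T,.02,.065,.05,(266,238,14,82,103)),(T,.02,-.065,.05,(266,238,14,688,107)),
(S,-.02,.065,.014,(280,210,16,133,328)),(S,-.02,-.065,.010,(280,210,16,180,665)),(S,.02,-.065,.010,(280,210,16,408,655)),(S,.02,-.065,.05,(280,210,16,408,440))]
def W(p,u,v,z):
    c,s=np.cos(p[2]),np.sin(p[2]); return np.array([p[0]+c*u-s*v,p[1]+s*u+c*v,z])
def res(p,O): return np.concatenate([proj(f,W(p,u,v,z))-cr(*q) for f,u,v,z,q in O])
for o in(O[:4],O[4:],O):
    r=least_squares(res,[.48,.06,0],args=(o,)); print(r.x.round(4),r.fun.round(1))
p=r.x; J=np.array([.5254,.071]);a=-.1527
d=p[:2]-J; print("in jig",np.cos(a)*d[0]+np.sin(a)*d[1],-np.sin(a)*d[0]+np.cos(a)*d[1],p[2]-a)
E
```

```text
[0.5022 0.0939 0.0063] [-0.2 -0.1  0.2  0.  -0.4  0.   0.5 -0. ]
[ 0.5038  0.0935 -0.0233] [-0.1 -1.2 -1.   0.5  0.5  0.6  0.5 -0.2]
[ 0.5027  0.0938 -0.0048] [-0.2 -0.5  0.1  0.1 -0.3 -0.4  0.6  0.1 -0.9 -1.1 -0.9  0.5  0.6  0.4
  0.6 -0.3]
in jig -0.025892319772604342 0.01909271274512754 0.14789904828601977
```

```bash
cat >> h.py <<'E'
J0=np.array([.5254,.071]);JA=-.1527
def jw(x,y): # mm -> m world
    c,s=np.cos(JA),np.sin(JA); x/=1000;y/=1000; return J0[0]+c*x-s*y,J0[1]+s*x+c*y
def wj(p):
    d=np.array(p[:2])-J0;c,s=np.cos(JA),np.sin(JA); return 1000*np.array([c*d[0]+s*d[1],-s*d[0]+c*d[1]])
E
python3 - <<'E'
from h import *
x,y=jw(-33,39);print(x,y); to(x,y,.11,-8.75,base=[.5452,-.0988,.1845])
s=sense();print(s["tcp_pos"],s["joint_pos"])
E
```

```text
0.4987161716749026 0.11456573545708518
cm [20.38 -7.85  7.45] turn 1.571 yaw 81.23304140617137
[ 0.54479188 -0.09878051  0.18334037] [-1.79783478e+01 -4.20710240e+00  1.05315182e+02 -7.05034430e-04
  7.89076996e+01 -9.21125373e+00]
```

>>> apply_moves(deltas="0 2.5 -1 0 0.17; 0 5 -2 0 0.34; 0 8 -3 0 0.52; 0 11 -4.2 0 0.7; 0 14 -5.4 0 0.87; 0 17 -6.6 1 1.05; 0 20.4 -7.85 3 1.22; 0 20.4 -7.85 5 1.4; 0 20.4 -7.85 7.4 1.571; 0 20.4 -7.85 7.4 1.571; 0 20.4 -7.85 7.4 1.571")

```text
time_s: 11.88
tcp_pos: [0.4983, 0.1147, 0.1096]
tool_rot: [180.0, 0.0, -8.7]
contact_force: [0.3, -0.8, 0.3]
grip_width: -0.0001
```

```bash
python3 - <<'E'
from h import *
for n,c in(("side",(260,140,120,120)),("top",(220,190,160,110))):
    f=grab_frame(n); pickle.dump(f,open(n+"7.pkl","wb")); save(f,n+"7.png",c,5)
s=sense();print(s["time_s"],s["tcp_pos"],wj(s["tcp_pos"]),s["tool_rot"],s["contact_force"],s["grip_width"])
E
```

```text
11.975 [0.4991644  0.11467061 0.11074416] [-32.57294319  39.17182933] [-1.79978934e+02 -8.21196249e-02 -8.70732258e+00] [-0.56276745 -0.0566134   0.64185592] 0.00014102208930511284
```

View pics/side7.png

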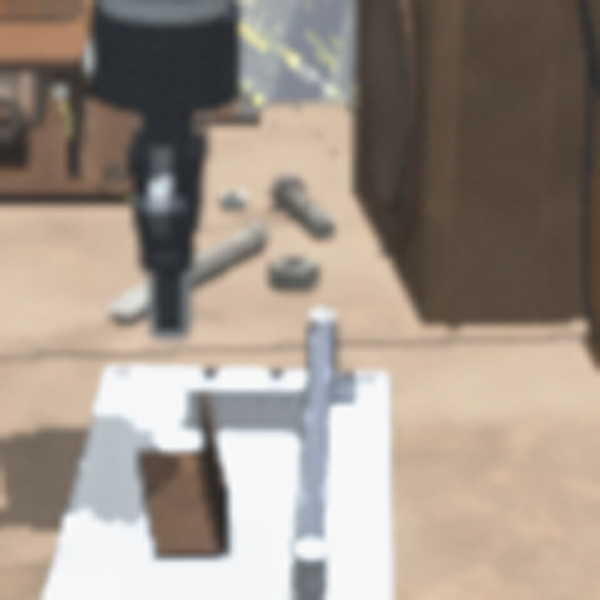

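View pics/top7.png

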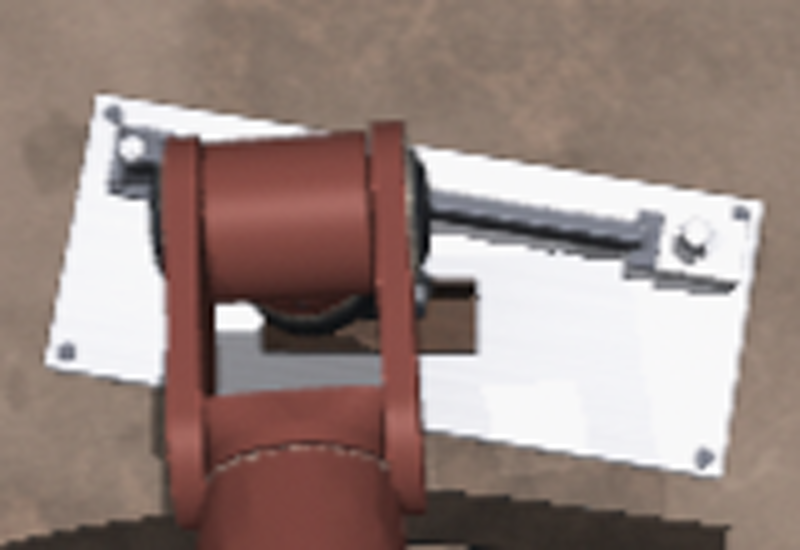

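>>> apply_moves(deltas="0 0 0 4 0; 0 0 0 6.5 0; 0 0 0 7.6 0; 0 0 0 8.1 0; 0 0 0 8.1 0; 0 0 0 8.1 0")

```text
time_s: 12.72
tcp_pos: [0.4995, 0.1148, 0.03]
tool_rot: [-180.0, -0.1, -8.8]
contact_force: [-0.0, -0.5, -0.2]
grip_width: 0.0002
```

```bash
python3 - <<'E'
from h import *
for n,c in(("side",(270,180,70,70)),):
    f=grab_frame(n); pickle.dump(f,open(n+"8.pkl","wb")); save(f,n+"8.png",c,8)
s=sense();print(s["time_s"],s["tcp_pos"],wj(s["tcp_pos"]),s["tool_rot"],s["contact_force"])
E
```

```text
12.775 [0.49937831 0.11480824 0.02990083] [-32.38245098  39.34039977] [-1.79973946e+02 -1.12282323e-01 -8.77174304e+00] [ 1.39460447e-01 -3.36439806e-02 -7.56237429e-05]
```

View pics/side8.png

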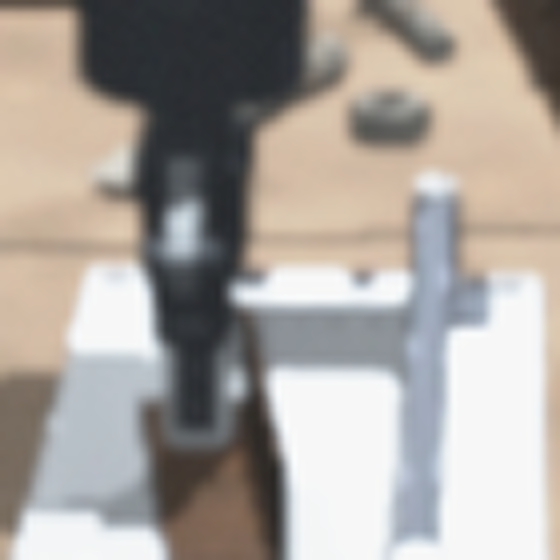

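>>> apply_moves(deltas="0 0 0 0.15 0; 0 0 0 0.25 0; 0 0.4 0 0.3 0; 0 0.9 0 0.3 0; 0 1.3 0 0.3 0; 0 1.7 0 0.3 0; 0 2.1 0 0.3 0; 0 2.5 0 0.3 0; 0 2.5 0 0.3 0")

```text
time_s: 13.9
tcp_pos: [0.5238, 0.1108, 0.026]
tool_rot: [-180.0, -0.1, -8.8]
contact_force: [0.1, -1.0, -0.0]
grip_width: -0.0002
```

```bash
cat > look.py <<'E'
from h import *
import sys
k=sys.argv[1]
for n,c in(("side",(270,180,70,70)),):
    f=grab_frame(n); pickle.dump(f,open(n+k+".pkl","wb")); save(f,n+k+".png",c,8)
s=sense();print(s["time_s"],s["tcp_pos"],wj(s["tcp_pos"]),s["tool_rot"],s["contact_force"])
E
python3 look.py 9
```

```text
13.95 [0.52373734 0.11085915 0.0260034 ] [-7.70618261 39.14244368] [-1.79992863e+02 -5.17117149e-02 -8.78371590e+00] [-0.11754384 -0.07605145  0.92269559]
```

View pics/side9.png

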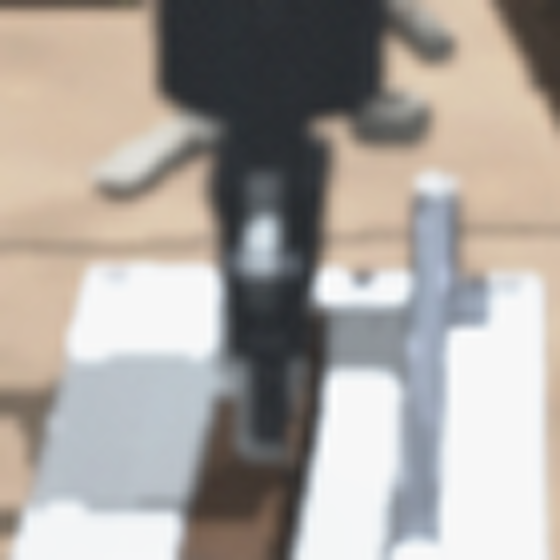

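```bash
python3 - <<'E'
from h import *
f=pickle.load(open("side9.pkl","rb")); save(f,"side9b.png",(280,210,60,60),10)
f=grab_frame("top"); save(f,"top9.png",(220,190,160,110),5)
E
```

```text
(no output)
```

View pics/side9b.png

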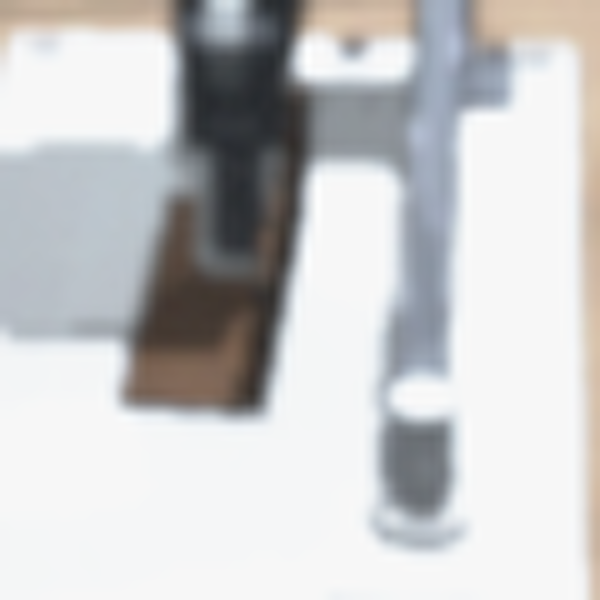

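View pics/top9.png

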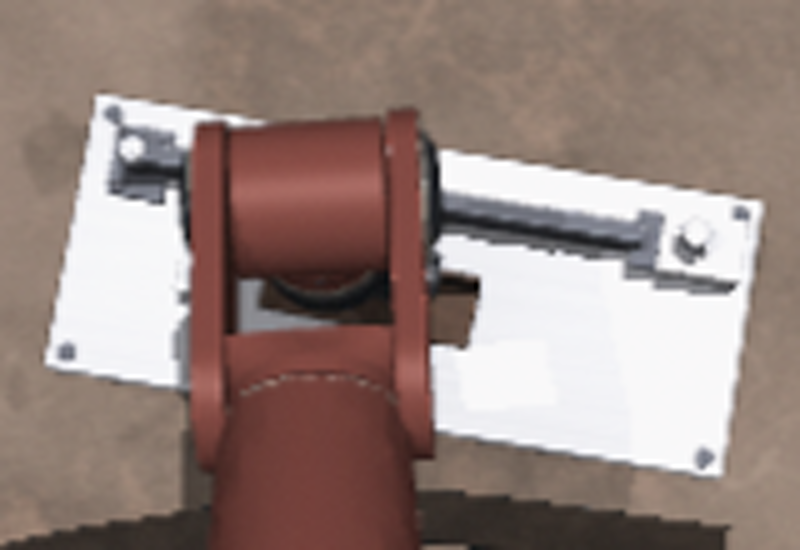

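```bash
cat > iron.py <<'E'
from h import *
def show(T,S,ft,lt,fs,ls):
    # flange near corner, leg top corner in top (px), flange near top corner, leg near bottom corner in side
    if ft is not None: print("top flange",wj(onplane(T,*ft,.012)).round(1),"leg",wj(onplane(T,*lt,.05)).round(1))
    if fs is not None: print("side flange",wj(onplane(S,*fs,.012)).round(1),"leg",wj(onplane(S,*ls,.010)).round(1))
cr=lambda x0,y0,s,a,b: np.array([x0+(a+.5)/s-.5,y0+(b+.5)/s-.5])
E
python3 - <<'E'
from iron import *
S=pickle.load(open("side9.pkl","rb"));T=pickle.load(open("top0.pkl","rb"))
show(T,S,cr(220,190,5,468,348),cr(220,190,5,480,282),cr(280,210,10,122,408),cr(280,210,10,268,412))
E
```

```text
top flange [-33.5 -41.9] leg [  1.4 -43.7]
side flange [-31.6 -44.8] leg [  5.3 -41.3]
```

>>> apply_moves(deltas="0 -0.4 0 0 0; 0 -0.4 1 0 0; 0 -0.3 1.6 0 0; 0 0.1 1.6 0 0; 0 0.5 1.6 0 0; 0 0.9 1.6 0 0; 0 1.3 1.6 0 0; 0 1.7 1.6 0 0; 0 2.1 1.6 0 0; 0 2.5 1.6 0 0; 0 2.9 1.6 0 0; 0 3.2 1.6 0 0; 0 3.4 1.6 0 0; 0 3.4 1.6 0 0")

```text
time_s: 15.75
tcp_pos: [0.5534, 0.09, 0.0257]
tool_rot: [180.0, 0.2, -8.8]
contact_force: [-5.4, -0.2, 3.9]
grip_width: 0.0
```

```bash
python3 look.py 10; python3 - <<'E'
from h import *
f=pickle.load(open("side10.pkl","rb")); save(f,"side10b.png",(280,210,60,60),10)
f=grab_frame("top"); pickle.dump(f,open("top10.pkl","wb"));save(f,"top10.png",(220,190,160,110),5)
E
```

```text
15.8 [0.55341602 0.09000582 0.0256562 ] [24.79910331 23.04611224] [ 1.79977062e+02  1.60150889e-01 -8.76751865e+00] [-5.25769796  1.34885149  3.25062244]
```

View pics/side10b.png

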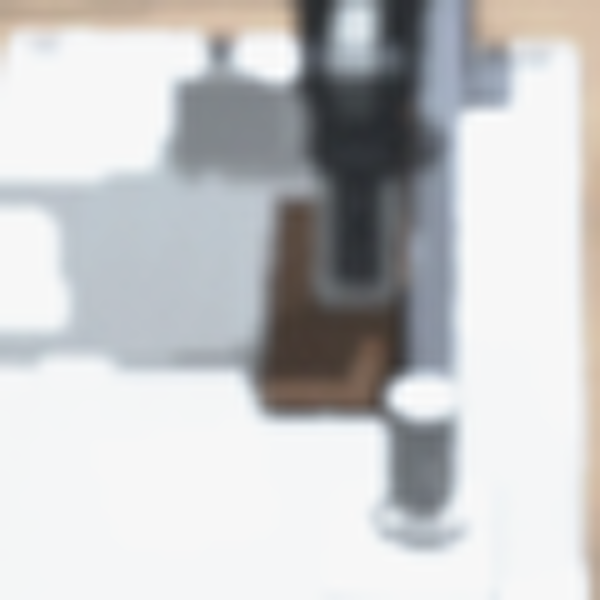

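View pics/top10.png

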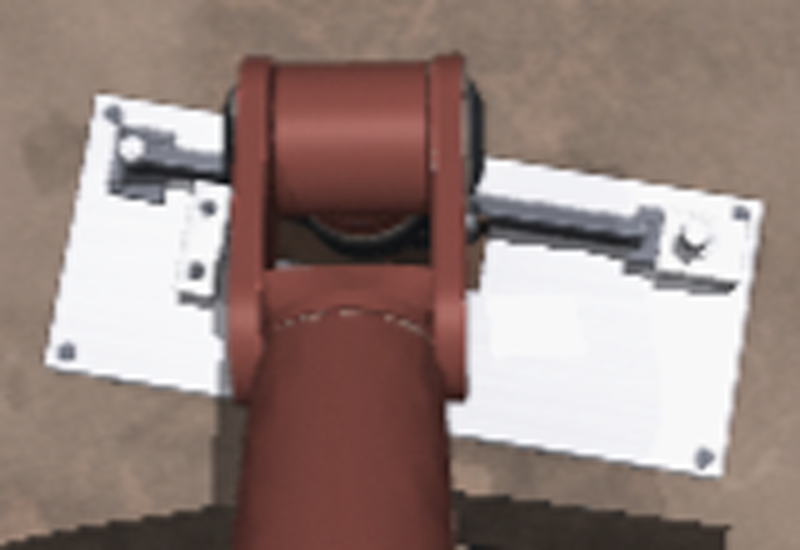

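Finger and iron are flush on the fence (TCP at jig x 24.8, expected 25). Next I go round to the iron's right end and slide it to the stop.

>>> apply_moves(deltas="0 -0.6 0 -0.3 0; 0 -0.85 0 -3 0; 0 -0.85 1 -6 0; 0 -0.85 5 -6 0; 0 -0.85 8 -6 0; 0 -0.85 8.9 -5 0; 0 -0.85 8.9 -2 0; 0 -0.85 8.9 -0.2 0; 0 -0.85 8.9 0 0; 0 -0.85 8.9 0 0")

```text
time_s: 17.1
tcp_pos: [0.5328, 0.0036, 0.026]
tool_rot: [-180.0, -0.0, -8.7]
contact_force: [-0.0, -0.8, -0.1]
grip_width: -0.0001
```

```bash
python3 look.py 11; python3 - <<'E'
from h import *
f=pickle.load(open("side11.pkl","rb")); save(f,"side11b.png",(280,210,60,60),10)
f=grab_frame("top"); pickle.dump(f,open("top11.pkl","wb"));save(f,"top11.png",(220,190,160,110),5)
E
```

```text
17.15 [0.53320425 0.00348787 0.0265904 ] [ 17.98252889 -65.5394762 ] [-1.79994236e+02 -8.54738925e-02 -8.74892312e+00] [ 0.28872569 -0.13906967  0.08577617]
```

View pics/side11b.png

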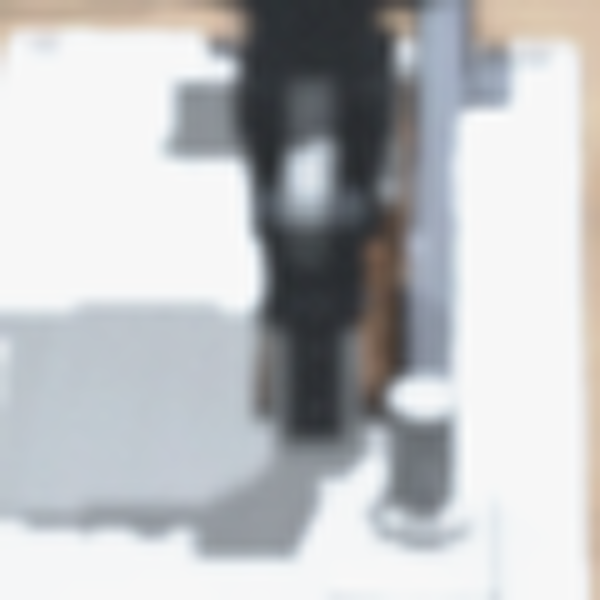

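View pics/top11.png

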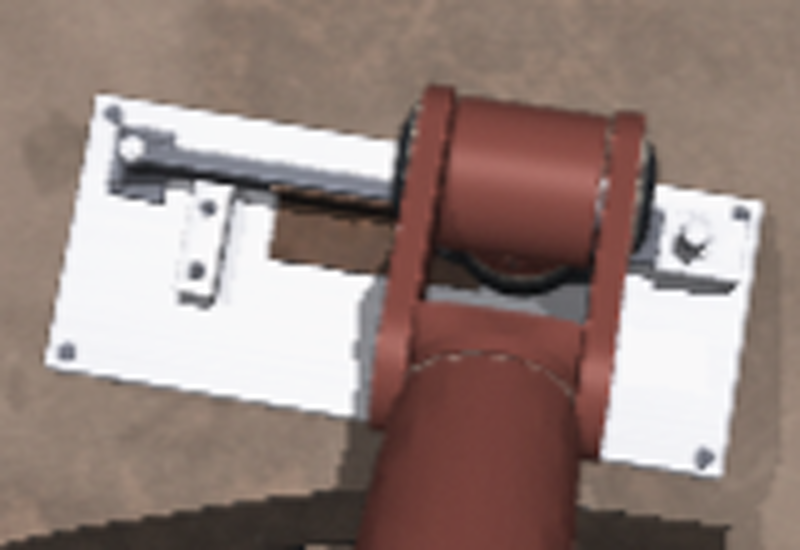

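>>> apply_moves(deltas="0 0 -0.4 0 0; 0 0 -0.8 0 0; 0 0 -1.1 0 0; 0 0 -1.4 0 0; 0 0 -1.7 0 0; 0 0 -2.0 0 0; 0 0 -2.3 0 0; 0 0 -2.6 0 0; 0 0 -2.8 0 0; 0 0 -3.0 0 0; 0 0 -3.2 0 0; 0 0 -3.3 0 0; 0 0 -3.3 0 0")

```text
time_s: 18.82
tcp_pos: [0.5375, 0.0359, 0.0258]
tool_rot: [-180.0, -0.0, -8.8]
contact_force: [0.8, 0.4, -0.6]
grip_width: -0.0003
```

```bash
python3 look.py 12; python3 - <<'E'
from h import *
f=grab_frame("top"); pickle.dump(f,open("top12.pkl","wb"));save(f,"top12.png",(220,190,100,80),8)
E
```

```text
18.875 [0.53743158 0.03586166 0.02580591] [ 17.23637673 -32.89938285] [ 1.79997463e+02 -6.23308496e-04 -8.77525840e+00] [ 0.49497455  0.13490956 -0.64463734]
```

View pics/top12.png

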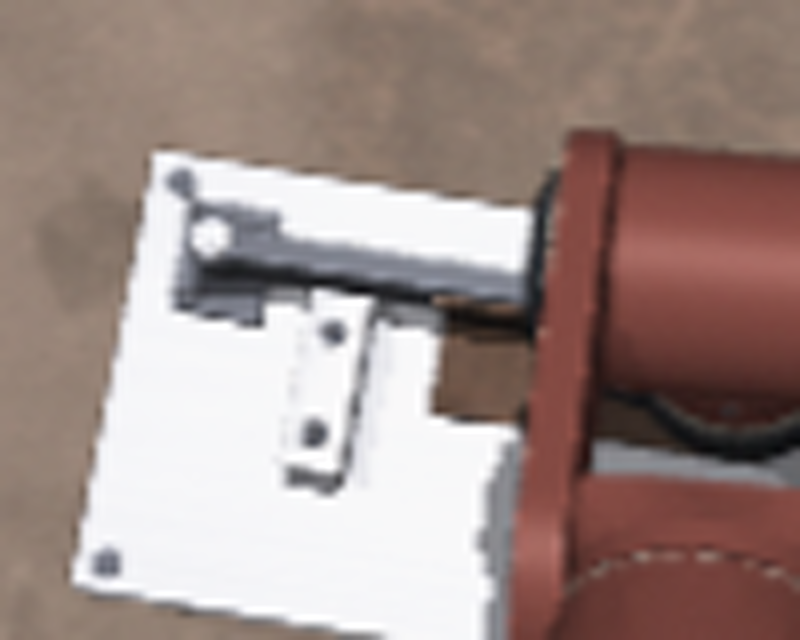

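The finger slid over the 4 mm flange: the iron's left corner is unchanged at top pixel (274, 241). I back off, lower the tip, and push again.

>>> apply_moves(deltas="0 0 0.5 -0.3 0; 0 0 2 -0.3 0; 0 0 3.4 0 0; 0 0 3.4 0.2 0; 0 0 3.4 0.3 0; 0 0 3.4 0.3 0; 0 0 3.4 0.3 0")

```text
time_s: 19.8
tcp_pos: [0.5323, 0.0025, 0.0228]
tool_rot: [-180.0, 0.0, -8.8]
contact_force: [0.0, 0.3, -0.3]
grip_width: 0.0002
```

>>> apply_moves(deltas="0 0 -0.4 0 0; 0 0 -0.8 0 0; 0 0 -1.1 0 0; 0 0 -1.4 0 0; 0 0 -1.7 0 0; 0 0 -1.7 0 0")

```text
time_s: 20.55
tcp_pos: [0.5349, 0.0193, 0.0228]
tool_rot: [-180.0, -0.0, -8.8]
contact_force: [-0.5, -0.1, -0.1]
grip_width: 0.0001
```

```bash
python3 look.py 13; python3 - <<'E'
from h import *
f=grab_frame("top"); pickle.dump(f,open("top13.pkl","wb"));save(f,"top13.png",(220,190,100,80),8)
E
```

```text
20.6 [0.53487317 0.01916839 0.02280996] [ 17.24690778 -49.78755737] [-1.79996819e+02 -2.72358844e-03 -8.77126974e+00] [ 0.76342641 -0.19965835  0.33156425]
```

View pics/top13.png

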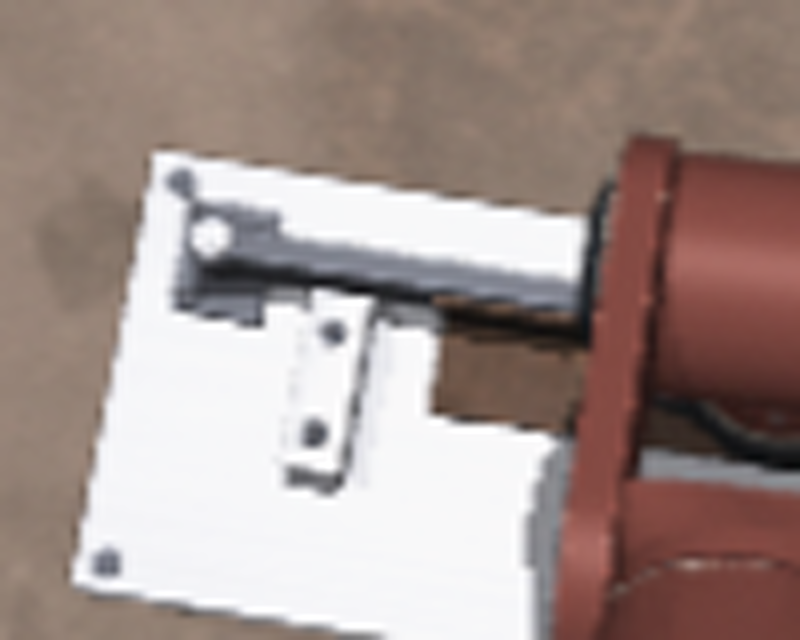

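View pics/side13.png

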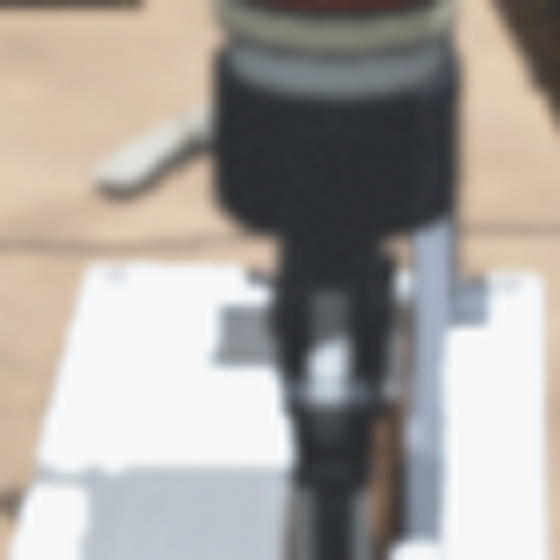

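>>> apply_moves(deltas="0 0 -0.3 0 0; 0 0 -0.6 0 0; 0 0 -0.8 0 0; 0 0 -0.8 0 0")

```text
time_s: 21.15
tcp_pos: [0.5361, 0.0272, 0.0228]
tool_rot: [-180.0, -0.0, -8.8]
contact_force: [-0.4, -0.8, -0.1]
grip_width: -0.0002
```

```bash
python3 - <<'E'
from h import *
f=grab_frame("top"); pickle.dump(f,open("top14.pkl","wb"));save(f,"top14.png",(220,190,100,80),8)
f=grab_frame("side"); pickle.dump(f,open("side14.pkl","wb"));save(f,"side14.png",(280,210,60,60),10)
s=sense();print(s["tcp_pos"],wj(s["tcp_pos"]),s["contact_force"])
E
```

```text
[0.53609044 0.02719364 0.02283894] [ 17.22931241 -41.6705322 ] [-0.98313957 -0.36031418  0.62484827]
```

View pics/top14.png

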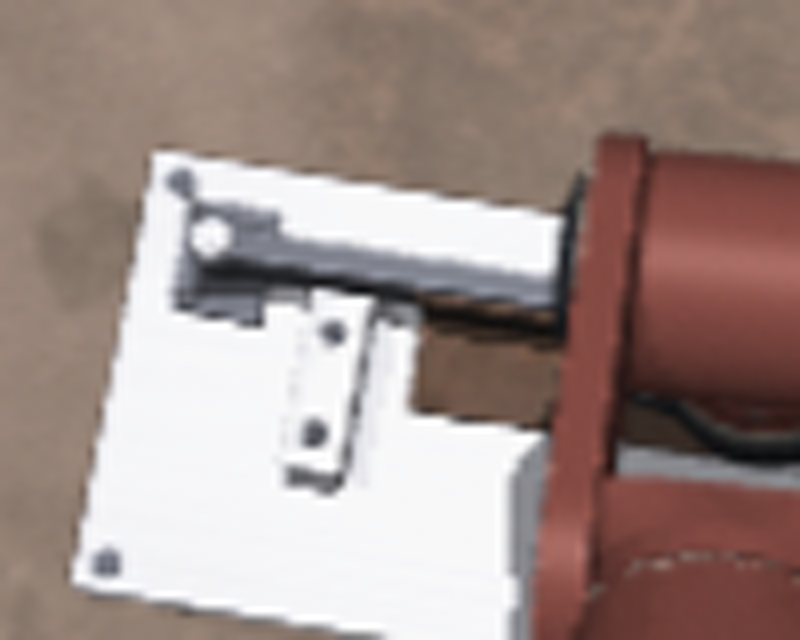

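View pics/side14.png

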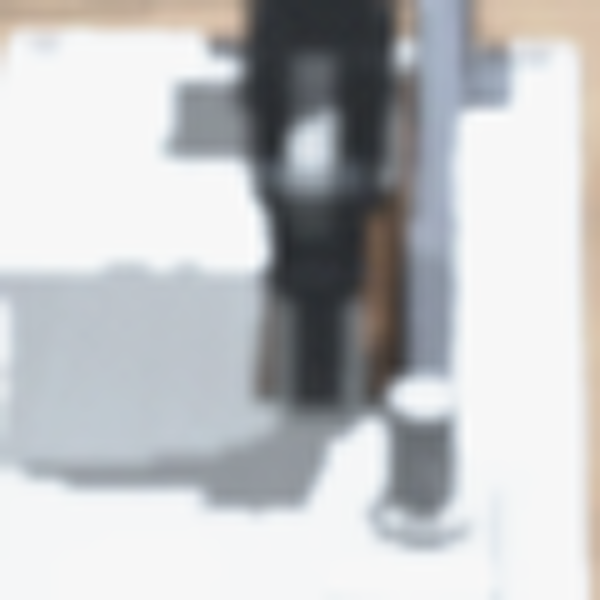

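>>> apply_moves(deltas="0 0 -0.3 0 0; 0 0 -0.6 0 0; 0 0 -0.9 0 0; 0 0 -1.2 0 0; 0 0 -1.4 0 0; 0 0 -1.5 0 0; 0 0 -1.5 0 0")

```text
time_s: 22.12
tcp_pos: [0.5383, 0.0419, 0.0228]
tool_rot: [-180.0, 0.0, -8.8]
contact_force: [-1.0, -1.4, -0.0]
grip_width: -0.0004
```

```bash
python3 - <<'E'
from h import *
f=grab_frame("top"); pickle.dump(f,open("top15.pkl","wb"));save(f,"top15.png",(220,190,100,80),8)
s=sense();print(s["tcp_pos"],wj(s["tcp_pos"]),s["contact_force"])
E
```

```text
[0.53832845 0.04192474 0.02276754] [ 17.20056903 -26.77042816] [-1.13713486 -1.43634243  0.71578256]
```

View pics/top15.png

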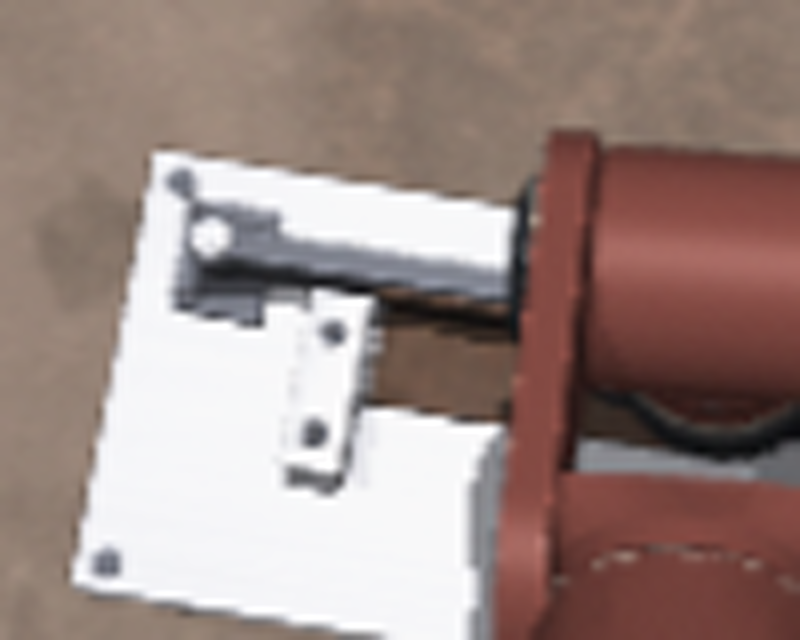

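Almost there: the gap is about 1 px, 2–3 mm. I push in small steps until the force rises.

>>> apply_moves(deltas="0 0 -0.1 0 0; 0 0 -0.2 0 0; 0 0 -0.3 0 0; 0 0 -0.4 0 0; 0 0 -0.4 0 0")

```text
time_s: 22.8
tcp_pos: [0.5386, 0.0441, 0.0228]
tool_rot: [179.8, 0.0, -8.7]
contact_force: [-2.8, -8.5, 1.8]
grip_width: 0.0001
```

>>> apply_moves(deltas="0 0 0.5 0 0; 0 0 1 -1 0; 0 0 1 -5 0; 0 0 -2 -5 0; 0 0 -5 -5 0; 0 0 -6.8 -5 0; 0 0 -6.8 -3 0; 0 0 -6.8 -1 0; 0 0 -6.8 -0.5 0; 0 0 -6.8 -0.5 0")

```text
time_s: 24.05
tcp_pos: [0.5484, 0.1122, 0.0264]
tool_rot: [180.0, 0.1, -8.8]
contact_force: [-0.6, 0.9, 0.0]
grip_width: 0.0
```

```bash
python3 look.py 16; python3 - <<'E'
from h import *
f=pickle.load(open("side16.pkl","rb")); save(f,"side16b.png",(280,210,60,60),10)
f=grab_frame("top"); pickle.dump(f,open("top16.pkl","wb"));save(f,"top16.png",(220,190,160,110),5)
E
```

```text
24.1 [0.54890695 0.11228639 0.02687848] [16.95346583 44.38155672] [ 1.79981884e+02  6.89514697e-02 -8.83165008e+00] [-0.64398913 -0.05933129 -0.12550582]
```

View pics/side16b.png

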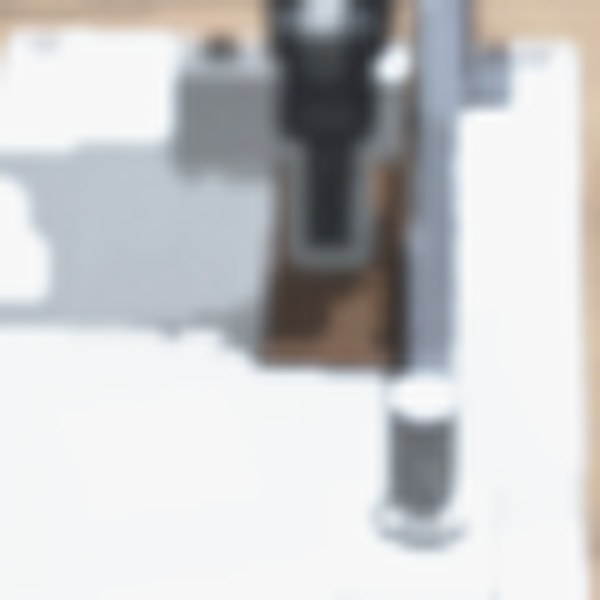

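View pics/top16.png

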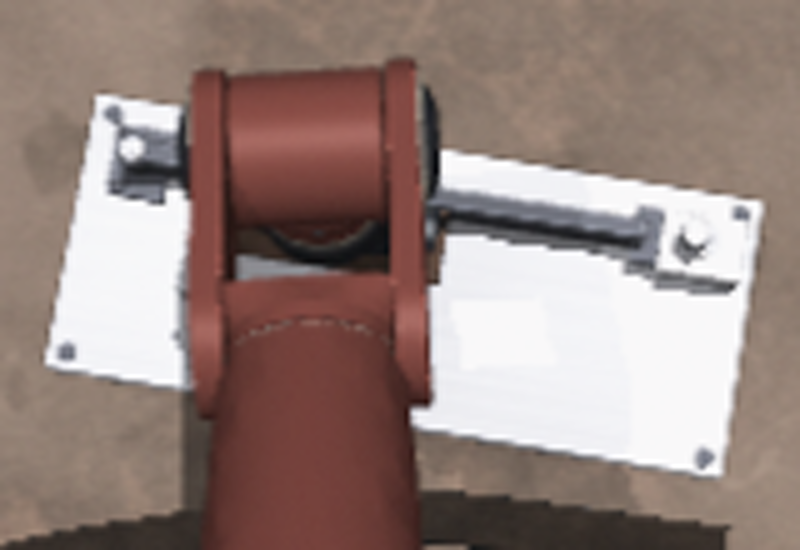

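>>> apply_moves(deltas="0 0.3 0 0.05 0; 0 0.6 0 0.1 0; 0 0.8 0 0.15 0; 0 0.95 0 0.25 0; 0 1.05 0 0.35 0; 0 1.15 0 0.4 0; 0 1.15 0 0.4 0")

```text
time_s: 25.02
tcp_pos: [0.5567, 0.112, 0.0251]
tool_rot: [179.9, 0.7, -8.7]
contact_force: [-22.9, 0.1, 23.0]
grip_width: 0.0001
```

>>> apply_moves(deltas="0 -0.02 0 -0.06 0; 0 -0.02 0 -0.06 0; 0 -0.02 0 -0.06 0")

```text
time_s: 25.4
tcp_pos: [0.5567, 0.112, 0.025]
tool_rot: [179.9, 0.6, -8.7]
contact_force: [-19.5, 1.1, 18.2]
grip_width: 0.0001
```

```bash
python3 look.py 17; python3 - <<'E'
from h import *
f=pickle.load(open("side17.pkl","rb")); save(f,"side17b.png",(280,210,60,60),10)
f=grab_frame("top"); pickle.dump(f,open("top17.pkl","wb"));save(f,"top17.png",(220,190,160,110),5)
E
```

```text
25.45 [0.55667026 0.11198294 0.02507744] [24.67259883 45.26249702] [179.93419331   0.62751718  -8.74540063] [-19.17756435   1.43132209  18.09117167]
```

View pics/side17b.png

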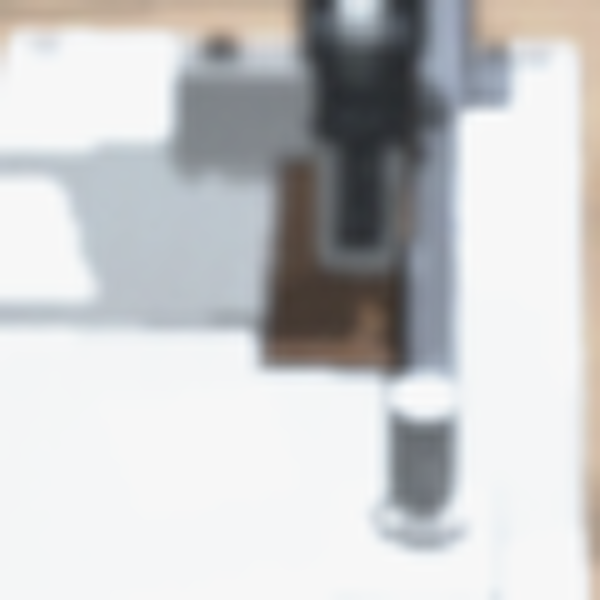

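View pics/top17.png

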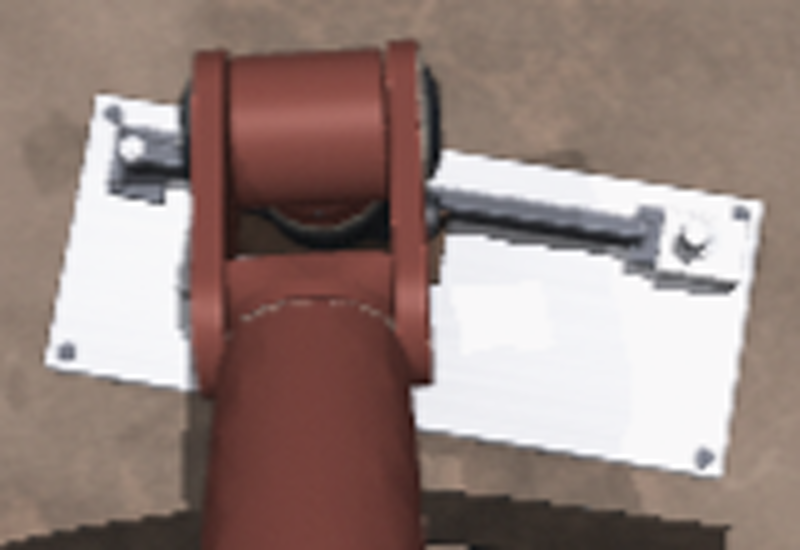

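```bash
python3 - <<'E'
from h import *
f=pickle.load(open("side17.pkl","rb"))
for a,b in((440,110),(425,140),(410,165),(320,265),(405,255)):
  c,d=ray(f,*(280+a/10-.45,210+b/10-.45))
  for y in(.08,.097,.112,.13):
    X=c+d*(y-c[1])/d[1]; print((a,b),y,X.round(4),wj(X).round(1))
save(f,"side17c.png",(300,190,40,50),14)
E
```

```text
(440, 110) 0.08 [0.5744 0.08   0.0697] [47.  16.3]
(440, 110) 0.097 [0.5768 0.097  0.0623] [46.8 33.5]
(440, 110) 0.112 [0.5789 0.112  0.0557] [46.6 48.7]
(440, 110) 0.13 [0.5814 0.13   0.0477] [46.4 66.8]
(425, 140) 0.08 [0.5705 0.08   0.0614] [43.3 15.8]
(425, 140) 0.097 [0.5729 0.097  0.0538] [43.  32.9]
(425, 140) 0.112 [0.575  0.112  0.0471] [42.8 48.1]
(425, 140) 0.13 [0.5775 0.13   0.039 ] [42.5 66.2]
(410, 165) 0.08 [0.5667 0.08   0.0544] [39.5 15.2]
(410, 165) 0.097 [0.569  0.097  0.0467] [39.1 32.3]
(410, 165) 0.112 [0.571  0.112  0.0399] [38.8 47.5]
(410, 165) 0.13 [0.5734 0.13   0.0317] [38.5 65.6]
(320, 265) 0.08 [0.5432 0.08   0.0266] [16.2 11.6]
(320, 265) 0.097 [0.5451 0.097  0.0184] [15.5 28.7]
(320, 265) 0.112 [0.5468 0.112  0.0112] [14.9 43.8]
(320, 265) 0.13 [0.5488 0.13   0.0026] [14.2 61.9]
(405, 255) 0.08 [0.5657 0.08   0.0284] [38.5 15. ]
(405, 255) 0.097 [0.568  0.097  0.0203] [38.2 32.2]
(405, 255) 0.112 [0.57   0.112  0.0131] [37.9 47.3]
(405, 255) 0.13 [0.5724 0.13   0.0045] [37.5 65.5]
```

View pics/side17c.png

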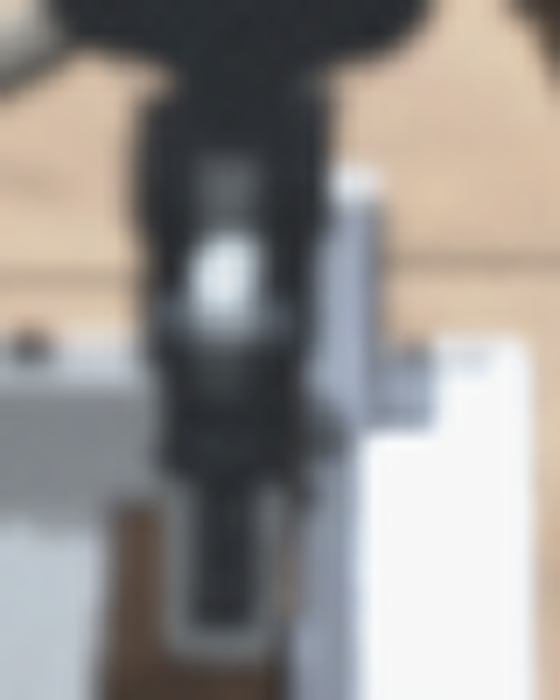

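>>> apply_moves(deltas="0 0.04 0 -0.04 0; 0 0.04 0 -0.04 0; 0 0.04 0 -0.04 0; 0 0.04 0 -0.04 0")

```text
time_s: 26.0
tcp_pos: [0.5566, 0.112, 0.0251]
tool_rot: [179.9, 0.7, -8.7]
contact_force: [-19.1, 1.7, 18.2]
grip_width: -0.0004
```

>>> apply_moves(deltas="0 0.06 0 -0.06 0; 0 0.06 0 -0.06 0; 0 0.06 0 -0.06 0; 0 0.06 0 -0.06 0; 0 0.06 0 -0.06 0")

```text
time_s: 26.62
tcp_pos: [0.5566, 0.112, 0.0251]
tool_rot: [179.9, 0.8, -8.7]
contact_force: [-19.5, 2.6, 16.3]
grip_width: -0.0002
```

>>> apply_moves(deltas="0 0.06 0 -0.03 0; 0 0.06 0 -0.03 0; 0 0.06 0 -0.03 0; 0 0.06 0 -0.03 0; 0 0.06 0 -0.03 0; 0 0.06 0 -0.03 0")

```text
time_s: 27.38
tcp_pos: [0.5566, 0.112, 0.0251]
tool_rot: [179.9, 0.8, -8.7]
contact_force: [-21.9, 2.4, 15.9]
grip_width: -0.0
```

```bash
python3 look.py 18; python3 - <<'E'
from iron import *
S=pickle.load(open("side18.pkl","rb")); save(S,"side18b.png",(300,225,30,35),18)
f=grab_frame("top"); save(f,"top18.png",(240,210,90,60),9)
s=sense();print(s["time_s"],wj(s["tcp_pos"]),s["contact_force"])
T=f
print("side flange near corner",wj(onplane(S,*cr(280,210,10,262,368),.010)))
E
```

```text
27.425 [0.55661767 0.11194111 0.02511451] [24.62697824 45.21314979] [179.92047378   0.8371083   -8.74437253] [-21.04619289   1.95009571  16.06366463]
27.475 [24.61232795 45.23525247] [-21.81568083   2.08564006  16.03863952]
side flange near corner [  2.4378031 -16.5207054]
```

View pics/side18b.png

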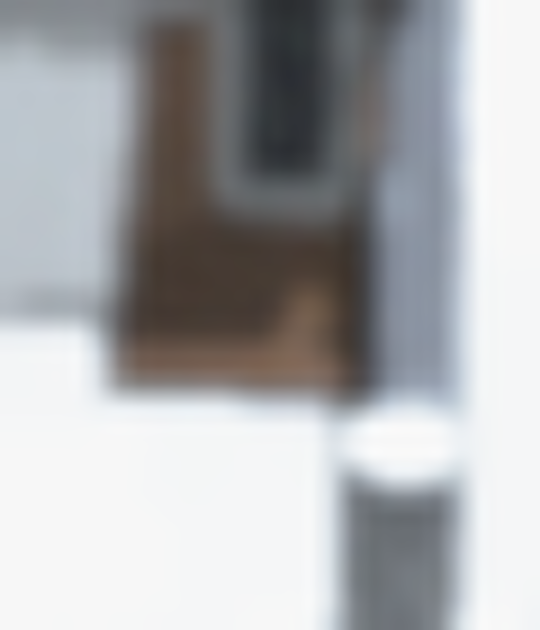

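View pics/top18.png

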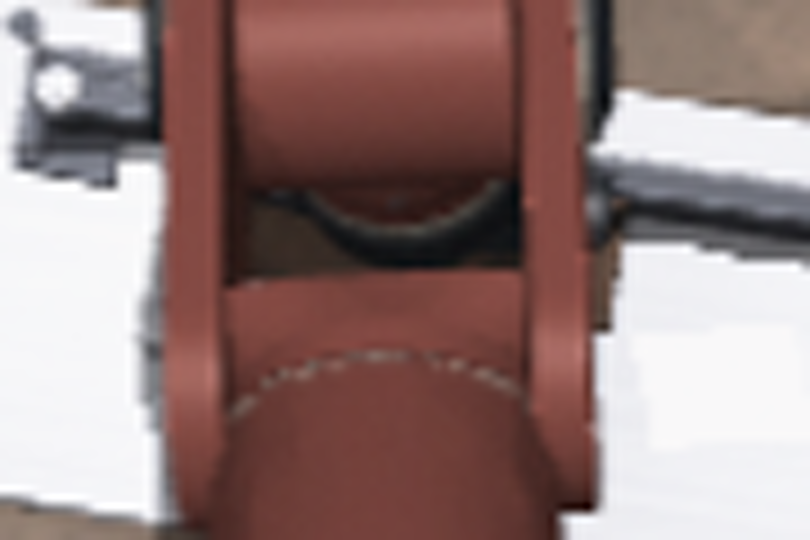

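```bash
python3 -c "
from h import *
s=sense();print(s['contact_force'],s['time_s']);print(close_job())"
```

```text
[-21.81568083   2.08564006  16.03863952] 27.475
the job is handed in; nothing more can be done
None
```

I did all three parts and handed the job in at 27.5 s; it reports no verdict.

- **Pin:** I took it from its block and pushed it down through the fork and lug until it met a hard stop (15 N). The pictures show it upright with its head on the fork and the fence straight.
- **Angle iron:** I pushed it square against the fence, then slid it along until it butted on the stop (force rose to 8.5 N). My first slide passed over the thin flange without moving the iron, so I lowered the fingertips and repeated it.
- **Final push:** The shut fingertips are holding in the inside corner with about 22 N towards the fence and 16 N down. The tool sits at 24.6 mm in the jig's x, where 25 mm means flush.
- **Bystanders:** I kept the arm clear of the chisel, nut and try square. I did not re-measure their positions at the end.

**Less certain:**
- **Stop end:** The arm hid the iron's stop end at the end. The side view put the other end at y = -16.5 mm against a nominal -20 mm. I take that as camera error, because the iron had already butted on the stop.
- **Fence and plate forces:** I measured only the total wrist force. How it splits between fence and plate was not measured.

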